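# Dock the ramekin tray at the topping dispenser

### The arm

A 6-joint arm with a two-finger parallel gripper is mounted at the origin on the work surface. World frame = base frame: x ahead of the robot, y to its left, z up, the work surface at z = 0. Lengths are in m, angles in rad, forces in N, time in s.
With the tool pointing down it reaches from about 0.35 to 0.85 m from the base axis. Payload 8.1 kg.
Tool frame: the origin (TCP) lies on the centre line of the jaws, within the pads' length; the fingertips stand 19 mm ahead of it and the grasp point (between the pads) is the TCP (robot.tips_ahead is the distance from the TCP to the fingertips, in m); y points along the fingers, z is the direction in which the jaws open and shut, and the axes are right-handed (so a half turn about y gives the same grasp; the last joint's range is limited). The gripper opens to 93 mm and grips with 3 to 60 N. Pads are 15 mm wide; open, the fingers measure 128 mm over their backs; the gripper's body (75 mm by 188 mm) begins 65 mm behind the grasp point.
Start: joints at [1.118, 0.13, 1.488, -0, 1.523, -0.085], TCP at [0.216, 0.56, 0.238] pointing down, gripper open.
Joint ranges: [-2.96, 2.96], [-0.89, 2.26], [0.02, 2.5], [-1.34, 4.48], [0, 2.73], [-2.66, 2.66]. Speed limits (rad/s): [2.39, 2.39, 2.79, 3.14, 3.14, 3.14].

### API

Orientations are given as a rotation vector (axis times angle).
In Python, from plant import robot, imaging, models gives the robot as it stands.
- The arm moves only by the tool carry_out, never from a script. Its argument "motion" is one flat list of numbers, 7 for each row, row after row: the shift along the tool's x, y, z in m, then the turn, a rotation vector about the tool's x, y, z in degrees, then the opening, from -1 (shut) to 1 (fully open). A call has exactly 5 rows; each row shifts and turns the pose as measured when the row begins, along the tool's axes as they then stand; what a row does not reach is not made up. A row lasts 1/10 s, in which the tool goes at most 50 mm and 8.59 degrees, less where a joint would pass 70% of its speed; a pose out of reach is approached as far as the arm can. A call is refused whole if a number of a shift passes 0.05 or a number of a turn 8.59, either way. A call with a gripper value outside its range is refused whole. The fingers move at their own pace and stop on an object; "squeeze" is the grip in N (left out, the last holds). Time passes only in rows, so rows that do not move let the fingers close, or fill a call up. It gives the time, the measured TCP pose, the force and the opening at its end, in the units of the state.
- robot.read_state(): the state, without advancing time (a new reading comes with each control period).
- imaging.read_camera(name): name is "scene" or "top" or "wrist"; returns the picture (480x640x3 uint8, blue, green, red); there is no depth.
- imaging.camera_model(name): a dict with "K" (3x3 intrinsics, pixels), "k1" (the pictures are not rectified: a ray, as slopes to the right and down, at radius r is drawn at 1 + k1 r^2 times it, then the intrinsics apply), "position" and "orientation" of the camera in the world. Camera axes: x right, y down, z forward; pixel columns grow to the right and rows downward; lengths in m; the calibration is good to about 2 mm. A picture is of the moment at which its call begins: read the wrist's pose just before it. camera_model takes no time and is no camera call; for the wrist camera it gives the pose at the moment of the call.
- robot.close_job(): hands the job in, once; it reports no verdict.
Trained networks look in the newest picture that a camera, given by its name, has taken for a name from the list of things; names that differ only in an ending like _2 or _b are one class to them, and where a whole thing is asked for, a point or a joint stands for the part that bears it (a point fixed in the world has none). Each returns a list of dicts, best first, with "confidence" (0 to 1); they miss things now and then, are a little off and sometimes report something else, mostly with a low value. They report only what shows in the picture. A call takes as long as a camera call. They do not tell look-alikes from the thing itself.
- models.outline_of(camera, thing): "pixels" (480x640 bool, what is visible of it) and "pixel" ([column, row] in pixels, amid what is visible of it).
The state is a dict: "t": time; "q": joint angles; "dq": joint speeds; "joint_torque": joint torques, N m; "tool_pos": TCP position; "orientation": TCP orientation; "force": force on the tool from outside, world axes, zero at the start; "wrist_torque": the same for the moment, N m; "opening": finger opening in m.
Only numpy, scipy, OpenCV 4.12 (cv2) and the standard library are available. Lean on these libraries where they do the work, as an engineer would, in place of code of your own. Each camera call takes 0.05 s, during which the arm holds its last target.

### The job

Bring the tray of ramekins to the topping dispenser: line it up with the open end of the two guide rails and slide it in, handle end last, until its front wall presses the roller lever switch at the end of the lane just past its click. Stop there, without pushing the lever on beyond its allowed travel at any time, and leave the tray standing flat and straight between the rails with the switch held clicked. Do not disturb the plates, the bowl and the spatula.

Things in the scene. Friction and masses are not known exactly. Their poses are not given: they have to be found in the camera images.
- tray: White open tray, 110 mm wide (its x), 160 mm long (its y), walls 40 mm high, about 0.65 kg, loose on the bench, on which it slides. Six ramekins inside are part of it (lower than its walls). Origin: centre of its underside; z up. The outer face of its front wall, which must meet the lever, is at y = +80 mm; its handle stands at the other end.
- tray_handle (a point): Grip point of the tray's upright steel handle plate, at x = 0, y = -69, z = 72 mm of the tray, axes as the tray's. The plate is 60 mm along x, 12 mm thick along y, free above the wall from 42 to 95 mm height: grip it from above with the fingers closing along the tray's y.
- station: Fixed topping dispenser with its docking lane. Origin: on the bench in mid-lane; z up. The tray goes in along +y, its y along this y, the bare bench as floor. Two rails (12 mm thick, 25 mm high, inner faces at x = -59 and +59 mm) run from y = -70 to +170 mm. The housing (250 mm wide, 140 mm high, hopper to 235 mm) begins at y = +170 mm.
- lane_mouth (a point): Middle of the lane's open end, on the bench, at y = -120 mm of the station, axes as the station's. From y = -70 mm to here the rails flare outwards, to about 155 mm clear.
- switch_zone (a point): Where the free roller's foremost point (towards the lane mouth) lies on average: y = +78 mm, x = +4 mm, z = 25 mm of the station. The switch is bolted in a slot, so truly it is up to 12 mm nearer or farther along y, differently each time, and must be found by touch or sight. A thin spout pipe hangs over the lane from y = +105 mm on, 140 mm up.
- switch_lever (a joint): Angle (rad) of the switch's 50 mm roller lever on an upright pin: 0 free, growing as the tray pushes the roller along the station's +y, 50 mm per rad. The push it takes is under 1 N at 0, peaks at 5 to 6 N near 0.06, then drops: clicked from 0.12 (2 to 3 N, falling); 1.5 to 2 N from 0.15 on. Beyond 0.24 it is overtravelled. Tray friction (3 to 7 N) adds, and holds the tray when let go.
- plates: Stack of five white rectangular plates, 104 x 160 x 40 mm high, bystander. Origin: centre of its underside.
- bowl: Steel bowl, 140 mm across, 60 mm high, bystander. Origin: centre of its underside.
- spatula: Spatula with a blue handle lying flat, 200 mm long, bystander. Origin: middle of its underside.
Things that resemble listed ones, but are neither listed nor needed, are in the scene too. Of the things shaped like the tray, the white one is meant. What is shaped like the part that bears switch_lever but white is not meant.

How it is judged:
By the outcome, as a careful person would: the job done as asked, in the order asked, and still so for the second after the job is handed in, with the robot touching nothing.
It also fails if it takes over 61 s, if anything falls off the work surface, if the arm or the gripper's body presses on something with over 40 N, if the wrist force passes 120 N, or if a joint passes its speed limit or range.

## Working session

There is one attempt and no reset: what is moved stays moved. The work goes in short steps, Python scripts to look and compute and a tool call to move; the robot and the scene stay as the last step left them, time stands still between calls to the robot, and variables do not carry over. Pictures are saved under pics/ and viewed, and the job is handed in when it is done.

Besides the shell and the picture viewer there is one more tool, called after "Request:" by a JSON object that holds its "fn" and its "kwargs", one argument or row to a line. carry_out: Moves the arm, as the interface text tells. Its arguments: {"type":"object","properties":{"motion":{"type":"array","items":{"type":"number"}},"squeeze":{"type":"number"}},"required":["motion"]}

```bash
ls; mkdir -p pics; python3 - <<'E'
from plant import robot, imaging, models
import cv2
print(robot.read_state())
for n in ["scene","top"]:
    im=imaging.read_camera(n); cv2.imwrite(f"pics/{n}0.png",im); print(n,imaging.camera_model(n))
E
```

```text
pics
{'t': 0.0, 'q': array([ 1.11760794e+00,  1.31155206e-01,  1.48926375e+00, -1.36064406e-05,
        1.52302397e+00, -8.53775759e-02]), 'dq': array([-3.09958114e-05, -1.51674435e-04, -1.47627501e-03,  1.10499469e-03,
       -5.25517031e-04, -9.49392472e-04]), 'joint_torque': array([-4.04092971e-04, -5.59833741e+01, -4.91764426e+01,  7.68126827e-02,
        3.53884127e-02, -1.88344598e-04]), 'tool_pos': array([0.21547836, 0.55939467, 0.23659952]), 'orientation': array([-1.55325495,  0.28903178, -0.28827547]), 'force': array([-0.11659152, -0.55061084, -0.12331275]), 'wrist_torque': array([ 0.00159548,  0.00853291, -0.01111911]), 'opening': 0.09288714929051103}
scene {'K': array([[539.3609148 ,   0.        , 311.784332  ],
       [  0.        , 539.3609148 , 251.75298569],
       [  0.        ,   0.        ,   1.        ]]), 'k1': -0.035144342360971435, 'position': array([1.04842092, 0.16402586, 0.90237562]), 'orientation': array([-1.42028432, -2.3180897 ,  0.7492268 ])}
top {'K': array([[482.41051597,   0.        , 319.90858219],
       [  0.        , 482.41051597, 238.73656364],
       [  0.        ,   0.        ,   1.        ]]), 'k1': -0.13111236132899298, 'position': array([ 0.30868555, -0.12557567,  1.17676326]), 'orientation': array([-2.14752787,  2.09438327, -0.20984081])}
```

View pics/scene0.png

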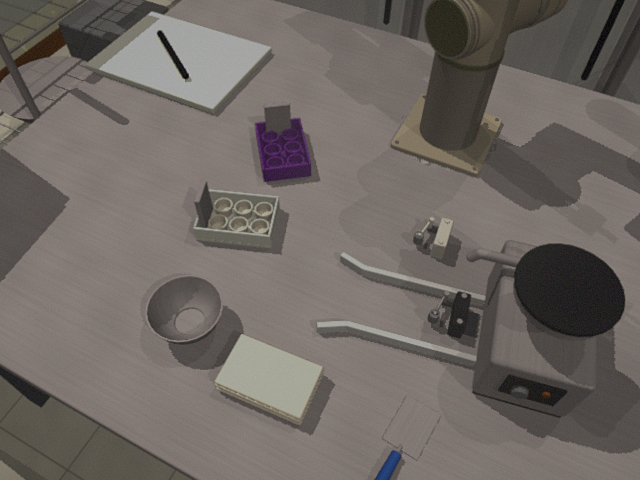

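View pics/top0.png

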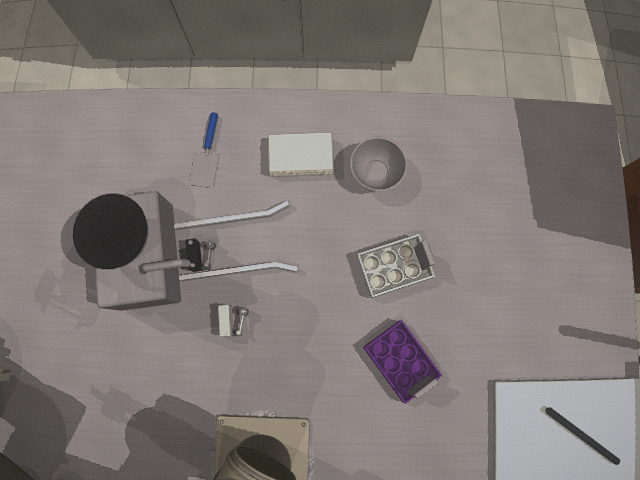

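```bash
cat > h.py <<'E'
import numpy as np, cv2
from scipy.spatial.transform import Rotation as R
from plant import robot, imaging, models
def proj(cam,P):
    P=np.atleast_2d(P); c=(P-cam["position"])@R.from_rotvec(cam["orientation"]).as_matrix()
    s=c[:,:2]/c[:,2:]; r2=(s**2).sum(1,keepdims=True); s=s*(1+cam["k1"]*r2)
    K=cam["K"]; return s*[K[0,0],K[1,1]]+[K[0,2],K[1,2]]
def back(cam,uv,z):
    uv=np.atleast_2d(np.array(uv,float)); K=cam["K"]; d=(uv-[K[0,2],K[1,2]])/[K[0,0],K[1,1]]
    s=d.copy()
    for _ in range(20): s=d/(1+cam["k1"]*(s**2).sum(1,keepdims=True))
    D=np.c_[s,np.ones(len(s))]@R.from_rotvec(cam["orientation"]).as_matrix().T
    z=np.broadcast_to(z,(len(D),))
    t=(z-cam["position"][2])/D[:,2]
    return cam["position"]+D*t[:,None]
def place(x,y,th,P):
    c,s=np.cos(th),np.sin(th); P=np.atleast_2d(P)
    return np.c_[x+c*P[:,0]-s*P[:,1], y+s*P[:,0]+c*P[:,1], P[:,2]]
E
python3 - <<'E'
from h import *
for n in ["top","scene"]:
    im=imaging.read_camera(n); cam=imaging.camera_model(n); ov=im.copy()
    for th in ["tray","tray_handle","station","switch_lever","plates","bowl","spatula"]:
        for d in models.outline_of(n,th):
            p=d["pixel"]; print(n,th,round(d["confidence"],2),np.round(p),back(cam,p,0.03)[0].round(3), d["pixels"].sum())
            if d["confidence"]>.3:
                cs,_=cv2.findContours(d["pixels"].astype(np.uint8),0,1); cv2.drawContours(ov,cs,-1,(0,255,0),1)
    cv2.imwrite(f"pics/{n}1.png",ov)
    if n=="top":
        c=im[180:320,160:460]; cv2.imwrite("pics/topcrop.png",cv2.resize(c,None,fx=2.6,fy=2.6,interpolation=cv2.INTER_CUBIC))
    else:
        c=im[170:400,180:500]; cv2.imwrite("pics/scenecrop.png",cv2.resize(c,None,fx=2.5,fy=2.5,interpolation=cv2.INTER_CUBIC))
E
```

```text
top tray 0.9 [396. 265.] [ 0.475 -0.311  0.03 ] 3266
top tray 0.72 [401. 361.] [ 0.248 -0.323  0.03 ] 3383
top tray_handle 0.86 [396. 265.] [ 0.474 -0.312  0.03 ] 3337
top tray_handle 0.71 [402. 361.] [ 0.247 -0.327  0.03 ] 3501
top station 0.93 [140. 248.] [0.5   0.315 0.03 ] 12063
top switch_lever 0.57 [210. 246.] [0.51  0.139 0.03 ] 108
top switch_lever 0.51 [246. 310.] [0.358 0.045 0.03 ] 74
top plates 0.68 [300. 155.] [ 0.747 -0.073  0.03 ] 2573
top bowl 0.55 [380. 165.] [ 0.727 -0.272  0.03 ] 2407
top spatula 0.86 [203. 162.] [0.722 0.172 0.03 ] 1075
scene tray 0.56 [280. 142.] [ 0.241 -0.331  0.03 ] 3353
scene tray_handle 0.95 [235. 217.] [ 0.482 -0.307  0.03 ] 4252
scene tray_handle 0.72 [281. 145.] [ 0.249 -0.325  0.03 ] 3285
scene station 0.85 [533. 321.] [0.444 0.31  0.03 ] 24206
scene station 0.52 [185. 311.] [ 0.716 -0.27   0.03 ] 4185
scene switch_lever 0.75 [420. 238.] [0.359 0.058 0.03 ] 168
scene switch_lever 0.59 [435. 313.] [0.51  0.144 0.03 ] 153
scene plates 0.59 [270. 378.] [ 0.758 -0.066  0.03 ] 5797
scene bowl 0.96 [186. 311.] [ 0.714 -0.269  0.03 ] 4239
scene bowl 0.47 [236. 215.] [ 0.476 -0.308  0.03 ] 4387
scene spatula 0.64 [408. 434.] [0.739 0.18  0.03 ] 2552
```

View pics/topcrop.png

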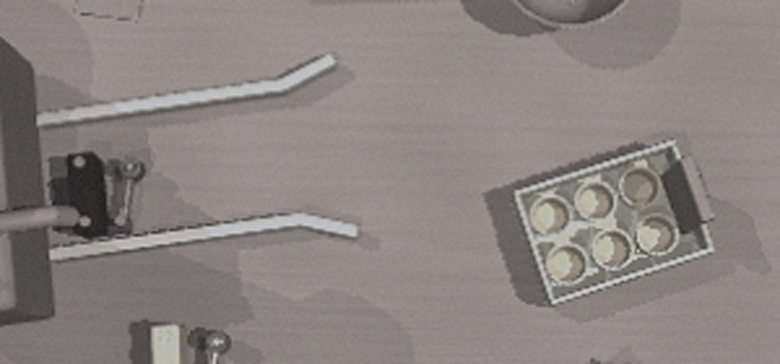

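View pics/scenecrop.png

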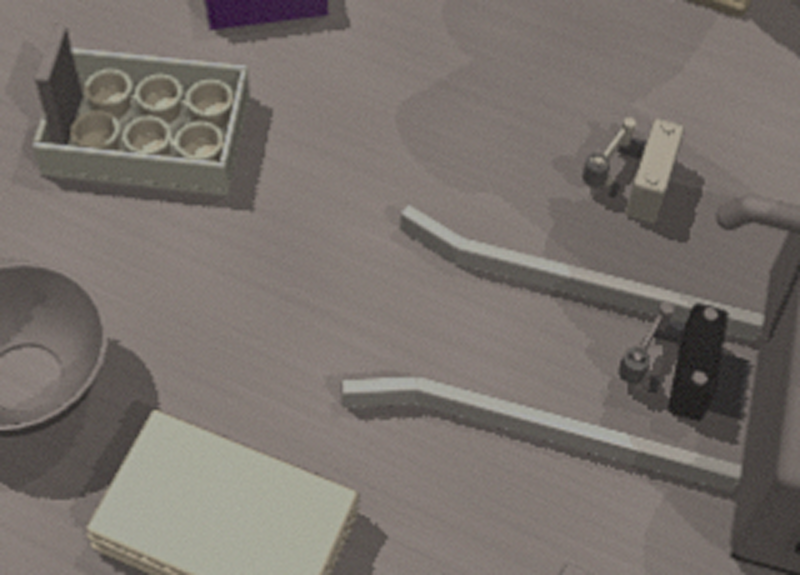

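```bash
cat > fit.py <<'E'
from h import *
from scipy.optimize import least_squares
T=imaging.camera_model("top"); S=imaging.camera_model("scene")
def fit(obs,x0):
    def f(p):
        r=[]
        for cam,uv,P in obs: r.append((proj(cam,place(*p,P))[0]-uv))
        return np.array(r).ravel()
    s=least_squares(f,x0,loss="soft_l1"); return s.x,f(s.x).reshape(-1,2)
t=lambda a,b:np.array([a/2.6+160-.3,b/2.6+180-.3]); s=lambda a,b:np.array([a/2.5+180-.3,b/2.5+170-.3])
tray=[(T,t(518,190),[.055,.08,.04]),(T,t(676,143),[.055,-.08,.04]),(T,t(712,250),[-.055,-.08,.04]),(T,t(553,302),[-.055,.08,.04]),
(S,s(247,67),[-.055,.08,.04]),(S,s(228,163),[.055,.08,.04]),(S,s(37,147),[.055,-.08,.04])]
st=[(T,t(281,86),[.065,-.07,.025]),(T,t(298,219),[-.065,-.07,.025]),(T,t(38,120),[.065,.17,.025]),(T,t(50,254),[-.065,.17,.025]),
(S,s(460,244),[-.065,-.07,.025]),(S,s(420,384),[.065,-.07,.025]),(S,s(762,322),[-.065,.17,.025]),(S,s(740,470),[.065,.17,.025])]
E
python3 - <<'E'
from fit import *
for cams in ([T],[S],[T,S]):
  for o,x0 in ((tray,[.47,-.31,.2]),(st,[.51,.07,.1])):
    x,r=fit([q for q in o if any(q[0] is c for c in cams)],x0); print(x.round(4),np.degrees(x[2]).round(2)); print(r.round(1).tolist())
E
```

```text
[ 0.474  -0.3109  0.3248] 18.61
[[-1.4, -0.3], [0.4, -1.5], [1.7, 0.5], [-0.4, 0.7]]
[0.5222 0.0586 0.1665] 9.54
[[1.2, -0.5], [1.2, 0.2], [-1.2, -0.1], [-1.4, 0.3]]
[ 0.4729 -0.3048  0.3603] 20.64
[[0.6, -1.6], [0.2, 0.6], [-1.0, 0.2]]
[0.5248 0.062  0.1707] 9.78
[[-0.9, -0.3], [-2.2, -0.2], [1.1, -0.6], [1.3, 0.9]]
[ 0.4733 -0.3075  0.3378] 19.35
[[-3.0, 0.5], [-1.4, -1.5], [0.4, 0.2], [-1.5, 1.2], [-0.1, -1.2], [-1.8, 0.9], [-2.5, -0.9]]
[0.5235 0.0609 0.1684] 9.65
[[0.2, -1.1], [0.3, -0.4], [-2.1, -0.5], [-2.2, -0.2], [-1.1, -1.1], [-2.5, -1.1], [0.8, -1.1], [0.8, 0.2]]
```

```bash
cat > plan.py <<'E'
from h import *
import sys
def plan(goal,yaw=None,zdir=None):
    """goal xyz; yaw = direction angle th of thing whose y the jaws close along"""
    st=robot.read_state(); p=st["tool_pos"]; M=R.from_rotvec(st["orientation"]).as_matrix()
    out=dict(t=round(st["t"],2),p=p.round(4),z=M[:,2].round(4),y=M[:,1].round(4),F=st["force"].round(2),W=st["wrist_torque"].round(2),op=round(st["opening"],4),q=st["q"].round(2))
    print(out)
    d=np.array(goal)-p; dt=M.T@d
    print("tool shift",dt.round(4),"dist",np.linalg.norm(d).round(3))
    if yaw is not None:
        z=np.array([-np.sin(yaw),np.cos(yaw),0]); 
        if z@M[:,2]<0: z=-z
        y=np.array([0,0,-1.]); G=np.c_[np.cross(y,z),y,z]
        print("turn deg (tool)",np.degrees(R.from_matrix(M.T@G).as_rotvec()).round(2), "shift in goal axes",(G.T@d).round(4))
E
python3 - <<'E'
from plan import *
plan([.35,.45,.42],.168)
w=imaging.camera_model("wrist"); print(w, R.from_rotvec(w["orientation"]).as_matrix().round(2))
print(R.from_rotvec(robot.read_state()["orientation"]).as_matrix().round(3))
E
```

```text
{'t': 0.9, 'p': array([0.2157, 0.5599, 0.2376]), 'z': array([0.3596, 0.9331, 0.    ]), 'y': array([ 0.,  0., -1.]), 'F': array([ 0.52,  0.18, -0.74]), 'W': array([-0.  , -0.01, -0.02]), 'op': 0.0928, 'q': array([ 1.12,  0.13,  1.49, -0.  ,  1.52, -0.09])}
tool shift [ 0.1648 -0.1824 -0.0543] dist 0.252
turn deg (tool) [ -0.  -30.7   0. ] shift in goal axes [ 0.114  -0.1824 -0.1308]
{'K': array([[390.43484622,   0.        , 320.33471505],
       [  0.        , 390.43484622, 241.86774785],
       [  0.        ,   0.        ,   1.        ]]), 'k1': -0.028709783432473174, 'position': array([0.15106693, 0.58500905, 0.38575377]), 'orientation': array([2.41312847, 1.65539264, 0.21100695])} [[ 0.36  0.9   0.23]
 [ 0.93 -0.35 -0.09]
 [ 0.    0.25 -0.97]]
[[ 0.933  0.     0.36 ]
 [-0.36   0.     0.933]
 [ 0.    -1.     0.   ]]
```

Request:
{"fn": "carry_out", "kwargs": {
  "motion": [0,-0.045,0,0,-6,0,1,0,-0.045,0,0,-6,0,1,0,-0.045,0,0,-6,0,1,0,-0.045,0,0,-6,0,1,0,-0.02,0,0,-6,0,1]
}}

```text
t: 1.4
tool_pos: [0.2146, 0.5576, 0.4377]
orientation: [-1.577, -0.131, 0.142]
force: [0.7, 0.3, 1.2]
opening: 0.093
```

```bash
python3 - <<'E'
from plan import *
plan([.50,.06,.42],.168)
E
```

```text
{'t': 1.4, 'p': array([0.2146, 0.5576, 0.4377]), 'z': array([-0.1729,  0.9849, -0.0102]), 'y': array([-0.0055, -0.0113, -0.9999]), 'F': array([0.66, 0.28, 1.23]), 'W': array([ 0.09, -0.02, -0.02]), 'op': 0.093, 'q': array([ 1.12,  0.15,  1.11,  0.  ,  1.9 , -0.63])}
tool shift [ 0.1952  0.0217 -0.5392] dist 0.574
turn deg (tool) [ 0.58  0.33 -0.42] shift in goal axes [ 0.1982  0.0177 -0.5383]
```

Request:
{"fn": "carry_out", "kwargs": {
  "motion": [0.018,0.001,-0.046,0.58,0,-0.4,1,0.018,0,-0.046,0,0,0,1,0.018,0,-0.046,0,0,0,1,0.018,0,-0.046,0,0,0,1,0.018,0,-0.046,0,0,0,1]
}}

```text
t: 1.9
tool_pos: [0.3448, 0.3483, 0.4391]
orientation: [-1.561, -0.15, 0.146]
force: [0.2, -0.3, -0.5]
opening: 0.0928
```

Request:
{"fn": "carry_out", "kwargs": {
  "motion": [0.018,0,-0.046,0,0,0,1,0.018,0,-0.046,0,0,0,1,0.018,0,-0.046,0,0,0,1,0.018,0,-0.046,0,0,0,1,0.018,0,-0.046,0,0,0,1]
}}

```text
t: 2.4
tool_pos: [0.4762, 0.1353, 0.4397]
orientation: [-1.559, -0.155, 0.144]
force: [0.3, 0.3, -0.7]
opening: 0.0929
```

```bash
python3 - <<'E'
from plan import *
plan([.50,.06,.42],.168)
w=imaging.camera_model("wrist"); im=imaging.read_camera("wrist"); cv2.imwrite("pics/w1.png",im); np.save("w1.npy",im)
import pickle; pickle.dump(w,open("w1.pkl","wb")); print(w["position"])
from fit import *
P=place(.5235,.0609,.1684,[[4e-3,.078,.025],[.059,-.07,.025],[-.059,-.07,.025],[0,-.12,0]]); print(proj(w,P).round(0))
E
```

```text
{'t': 2.4, 'p': array([0.4762, 0.1353, 0.4397]), 'z': array([-0.189 ,  0.982 ,  0.0057]), 'y': array([ 0.0064,  0.0071, -1.    ]), 'F': array([ 0.31,  0.31, -0.69]), 'W': array([0.08, 0.03, 0.03]), 'op': 0.0929, 'q': array([ 0.17, -0.15,  1.4 ,  0.01,  1.88, -1.59])}
tool shift [ 0.009   0.0194 -0.0786] dist 0.081
turn deg (tool) [-0.33  1.26  0.43] shift in goal axes [ 0.0108  0.0197 -0.0782]
[0.40728581 0.12169556 0.58732272]
[[315. 214.]
 [216. 249.]
 [212. 169.]
 [186. 206.]]
```

View pics/w1.png

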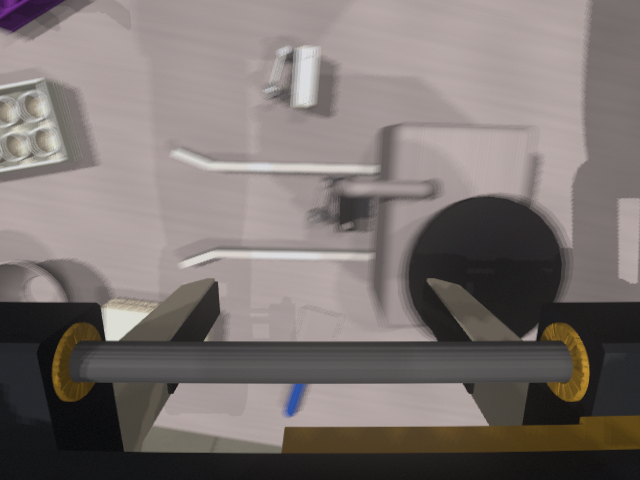

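Request:
{"fn": "carry_out", "kwargs": {
  "motion": [0,0.03,-0.02,0,1.2,0,1,0,0.04,-0.02,0,0,0,1,0,0.04,-0.02,0,0,0,1,0,0,0,0,0,0,1,0,0,0,0,0,0,1]
}}

```text
t: 2.95
tool_pos: [0.4918, 0.065, 0.3267]
orientation: [-1.564, -0.129, 0.113]
force: [-0.4, 0.5, 0.5]
opening: 0.0928
```

```bash
python3 - <<'E'
from plan import *
plan([.50,.06,.42],.168)
w=imaging.camera_model("wrist"); im=imaging.read_camera("wrist"); cv2.imwrite("pics/w2.png",im)
import pickle; pickle.dump(w,open("w2.pkl","wb"))
P=place(.5235,.0609,.1684,[[4e-3,.078,.025],[.065,-.07,.025],[-.065,-.07,.025],[0.065,.17,.025],[-.065,.17,.025]]); print(proj(w,P).round(0))
E
```

```text
{'t': 2.95, 'p': array([0.4918, 0.065 , 0.3267]), 'z': array([-0.1536,  0.9881,  0.0025]), 'y': array([ 0.0094,  0.004 , -0.9999]), 'F': array([-0.44,  0.47,  0.48]), 'W': array([ 0.05, -0.02, -0.  ]), 'op': 0.0928, 'q': array([ 0.03, -0.18,  1.64,  0.  ,  1.68, -1.7 ])}
tool shift [ 0.0083 -0.0933 -0.006 ] dist 0.094
turn deg (tool) [-0.14 -0.79  0.57] shift in goal axes [ 0.0073 -0.0933 -0.0063]
[[378. 228.]
 [255. 279.]
 [249. 171.]
 [451. 276.]
 [460. 168.]]
```

View pics/w2.png

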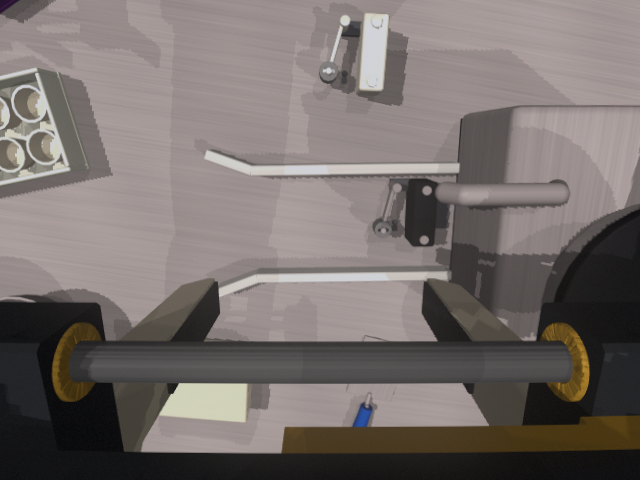

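```bash
python3 - <<'E'
from h import *
im=cv2.imread("pics/w2.png"); c=im[140:300,200:480]; cv2.imwrite("pics/w2c.png",cv2.resize(c,None,fx=2.8,fy=2.8,interpolation=cv2.INTER_CUBIC))
E
```

```text
(no output)
```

View pics/w2c.png

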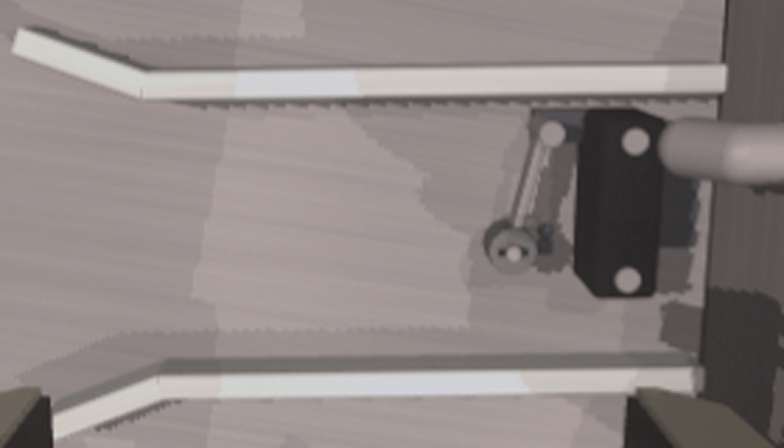

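```bash
cat >> fit.py <<'E'
import pickle
W=pickle.load(open("w2.pkl","rb")); w=lambda a,b:np.array([a/2.8+200-.3,b/2.8+140-.3])
wst=[(W,w(145,83),[-.065,-.07,.025]),(W,w(726,79),[-.065,.17,.025]),(W,w(160,386),[.065,-.07,.025]),(W,w(697,379),[.065,.17,.025])]
E
python3 - <<'E'
from fit import *
for o in (wst,st+wst):
    x,r=fit(o,[.51,.07,.1]); print(x.round(4),r[-4:].round(1).tolist())
    for z in (.02,.025,.03):
        P=back(W,w(489,250),z); 
        d=P[0,:2]-x[:2]; c,s_=np.cos(x[2]),np.sin(x[2]); print(z,(c*d[0]+s_*d[1]).round(4),(-s_*d[0]+c*d[1]).round(4))
E
```

```text
[0.5221 0.061  0.1628] [[-2.0, 0.2], [1.3, -0.1], [-1.4, -0.2], [2.9, 0.4]]
0.02 0.0069 0.0744
0.025 0.0057 0.0737
0.03 0.0045 0.073
[0.5224 0.0609 0.164 ] [[-2.2, 0.6], [1.1, -0.0], [-1.5, 0.1], [2.8, 0.5]]
0.02 0.0067 0.0746
0.025 0.0055 0.0739
0.03 0.0043 0.0732
```

```bash
python3 - <<'E'
from plan import *
plan([.51,-.33,.30],.335)
E
```

```text
{'t': 3.0, 'p': array([0.4917, 0.0652, 0.3264]), 'z': array([-0.1541,  0.9881,  0.0023]), 'y': array([ 0.0088,  0.0037, -1.    ]), 'F': array([-0.62, -0.29, -0.64]), 'W': array([0.03, 0.03, 0.06]), 'op': 0.093, 'q': array([ 0.03, -0.18,  1.64,  0.  ,  1.68, -1.7 ])}
tool shift [-0.043   0.0251 -0.3933] dist 0.396
turn deg (tool) [ -0.09 -10.33   0.54] shift in goal axes [-0.1126  0.0264 -0.3792]
```

Request:
{"fn": "carry_out", "kwargs": {
  "motion": [-0.004,0.003,-0.038,0,-5,0.5,1,-0.008,0.003,-0.038,0,-5,0,1,-0.012,0.003,-0.038,0,0,0,1,-0.012,0.003,-0.038,0,0,0,1,-0.012,0.003,-0.038,0,0,0,1]
}}

```text
t: 3.5
tool_pos: [0.5051, -0.1278, 0.3244]
orientation: [-1.555, -0.292, 0.261]
force: [0.7, -0.7, 0.1]
opening: 0.093
```

Request:
{"fn": "carry_out", "kwargs": {
  "motion": [-0.012,0.003,-0.038,0,0,0,1,-0.012,0.003,-0.038,0,0,0,1,-0.012,0.003,-0.038,0,0,0,1,-0.01,0,-0.03,0,0,0,1,0,0,0,0,0,0,1]
}}

```text
t: 4.0
tool_pos: [0.5181, -0.286, 0.3293]
orientation: [-1.567, -0.306, 0.252]
force: [-0.6, 0.3, 0.2]
opening: 0.0933
```

```bash
python3 - <<'E'
from plan import *
plan([.496,-.373,.25],.335)
w=imaging.camera_model("wrist"); im=imaging.read_camera("wrist"); cv2.imwrite("pics/w3.png",im)
import pickle; pickle.dump(w,open("w3.pkl","wb"))
P=place(.4735,-.308,.335,[[.055,.08,.04],[-.055,.08,.04],[-.055,-.08,.04],[.055,-.08,.04],[-.03,-.069,.095],[.03,-.069,.095]]); print(proj(w,P).round(0).tolist())
E
```

```text
{'t': 4.0, 'p': array([ 0.5181, -0.286 ,  0.3293]), 'z': array([-0.3476,  0.9374, -0.0201]), 'y': array([ 0.0361, -0.008 , -0.9993]), 'F': array([-0.64,  0.28,  0.2 ]), 'W': array([0.08, 0.02, 0.03]), 'op': 0.0933, 'q': array([-0.6 ,  0.05,  1.4 ,  0.01,  1.65, -2.52])}
tool shift [-0.0534  0.0791 -0.0723] dist 0.12
turn deg (tool) [1.13 1.17 1.79] shift in goal axes [-0.0495  0.0793 -0.0749]
[[391.0, 203.0], [398.0, 100.0], [246.0, 97.0], [249.0, 200.0], [246.0, 120.0], [248.0, 184.0]]
```

View pics/w3.png

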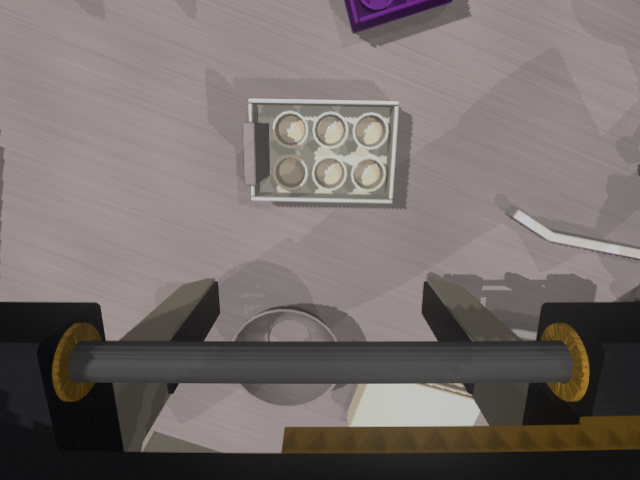

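```bash
python3 - <<'E'
from fit import *
from plan import plan
im=cv2.imread("pics/w3.png"); c=im[80:220,230:420]; cv2.imwrite("pics/w3c.png",cv2.resize(c,None,fx=4,fy=4,interpolation=cv2.INTER_CUBIC))
W3=pickle.load(open("w3.pkl","rb"))
o=[(W3,np.array(u,float),p) for u,p in (([392,202.5],[.055,.08,.04]),([398.5,101],[-.055,.08,.04]),([249,99.5],[-.055,-.08,.04]),([251.5,200],[.055,-.08,.04]))]
for ob in (o,tray+o):
    x,r=fit(ob,[.47,-.31,.33]); print(x.round(4),np.degrees(x[2]).round(2),r[-4:].round(1).tolist(), place(*x,[0,-.069,.072])[0].round(4))
    print(proj(W3,place(*x,[[-.03,-.069,.095],[.03,-.069,.095]])).round(1))
plan([*place(*x,[0,-.069,.072])[0][:2],.16],x[2])
E
```

```text
[ 0.4741 -0.3055  0.3406] 19.51 [[0.7, 1.2], [0.8, -0.5], [-1.4, -1.1], [-0.5, 1.2]] [ 0.4971 -0.3706  0.072 ]
[[248.5 122.4]
 [250.7 186.2]]
[ 0.4738 -0.306   0.3403] 19.5 [[0.4, 0.9], [0.6, -0.9], [-1.7, -1.5], [-0.8, 0.8]] [ 0.4969 -0.371   0.072 ]
[[248.2 122. ]
 [250.3 185.8]]
{'t': 4.05, 'p': array([ 0.5185, -0.2843,  0.3297]), 'z': array([-0.3484,  0.9371, -0.0198]), 'y': array([ 0.0369, -0.0074, -0.9993]), 'F': array([0.58, 0.11, 0.16]), 'W': array([ 0.06,  0.03, -0.01]), 'op': 0.0929, 'q': array([-0.6 ,  0.05,  1.41,  0.01,  1.65, -2.52])}
tool shift [-0.0559  0.1695 -0.0703] dist 0.192
turn deg (tool) [1.12 0.92 1.84] shift in goal axes [-0.0493  0.1697 -0.0745]
```

View pics/w3c.png

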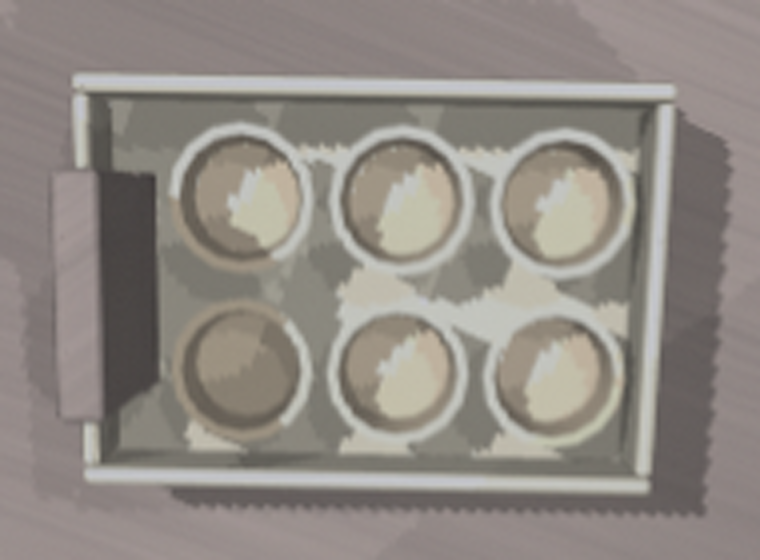

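Request:
{"fn": "carry_out", "kwargs": {
  "motion": [0,0,0,1.1,0.9,1.8,1,-0.016,0.035,-0.025,0,0,0,1,-0.017,0.035,-0.025,0,0,0,1,-0.016,0.035,-0.025,0,0,0,1,0,0.035,0,0,0,0,1]
}}

```text
t: 4.55
tool_pos: [0.5098, -0.3695, 0.2049]
orientation: [-1.571, -0.292, 0.26]
force: [1.0, 0.5, 0.4]
opening: 0.0933
```

```bash
python3 - <<'E'
from plan import *
plan([.4970,-.3708,.072],.340)
E
```

```text
{'t': 4.55, 'p': array([ 0.5098, -0.3695,  0.2049]), 'z': array([-0.3437,  0.9388, -0.0213]), 'y': array([ 0.0233, -0.0141, -0.9996]), 'F': array([0.98, 0.47, 0.4 ]), 'W': array([0.05, 0.03, 0.02]), 'op': 0.0933, 'q': array([-0.71,  0.2 ,  1.47,  0.  ,  1.44, -2.63])}
tool shift [-0.0147  0.1325  0.006 ] dist 0.133
turn deg (tool) [1.21 0.64 0.98] shift in goal axes [-0.0125  0.1329  0.003 ]
```

Request:
{"fn": "carry_out", "kwargs": {
  "motion": [0,0,0,1.2,8,1,1,0,0,0,0,8.5,0,1,0,0,0,0,8.5,0,1,0,0,0,0,8.5,0,1,0,0,0,0,8.5,0,1]
}}

```text
t: 5.05
tool_pos: [0.5142, -0.3592, 0.204]
orientation: [-1.542, 0.309, -0.303]
force: [0.3, 0.7, -0.1]
opening: 0.0931
```

Request:
{"fn": "carry_out", "kwargs": {
  "motion": [0,0,0,0,8.5,0,1,0,0,0,0,8.5,0,1,0,0,0,0,8.5,0,1,0,0,0,0,8.5,0,1,0,0,0,0,8.5,0,1]
}}

```text
t: 5.55
tool_pos: [0.5233, -0.3502, 0.214]
orientation: [-1.376, 0.881, -0.89]
force: [0.2, -0.5, -0.2]
opening: 0.0927
```

Request:
{"fn": "carry_out", "kwargs": {
  "motion": [0,0,0,0,8.5,0,1,0,0,0,0,8.5,0,1,0,0,0,0,8.5,0,1,0,0,0,0,8.5,0,1,0,0,0,0,8.5,0,1]
}}

```text
t: 6.05
tool_pos: [0.5323, -0.3408, 0.2244]
orientation: [-1.026, 1.426, -1.449]
force: [1.2, 0.0, -0.7]
opening: 0.0933
```

Request:
{"fn": "carry_out", "kwargs": {
  "motion": [0,0,0,0,8.5,0,1,0,0,0,0,8.5,0,1,0,0,0,0,8.5,0,1,0,0,0,0,8.5,0,1,0,0,0,0,8.5,0,1]
}}

```text
t: 6.55
tool_pos: [0.5409, -0.3311, 0.2349]
orientation: [-0.467, 1.917, -1.944]
force: [-0.0, 0.1, 0.2]
opening: 0.093
```

```bash
python3 - <<'E'
from plan import *
plan([.4970,-.3708,.072],.340)
E
```

```text
{'t': 6.55, 'p': array([ 0.5409, -0.3311,  0.2349]), 'z': array([ 0.4802, -0.8769,  0.0199]), 'y': array([ 0.0301, -0.0062, -0.9995]), 'F': array([-0.02,  0.12,  0.2 ]), 'W': array([ 0.01,  0.12, -0.  ]), 'op': 0.093, 'q': array([-0.64,  0.2 ,  1.42,  0.01,  1.5 ,  0.43])}
tool shift [0.0614 0.1617 0.0104] dist 0.173
turn deg (tool) [-1.03  9.24 -1.43] shift in goal axes [0.0546 0.1629 0.0228]
```

Request:
{"fn": "carry_out", "kwargs": {
  "motion": [0,0,0,-1,4.6,-1.4,1,0,0,0,0,4.6,0,1,0.018,0.03,0.008,0,0,0,1,0.018,0.03,0.008,0,0,0,1,0.018,0.02,0.007,0,0,0,1]
}}

```text
t: 7.05
tool_pos: [0.5105, -0.3628, 0.1685]
orientation: [-0.334, 2.013, -2.043]
force: [-0.1, -0.1, 0.2]
opening: 0.0933
```

```bash
python3 - <<'E'
from plan import *
plan([.4970,-.3708,.072],.340)
E
```

```text
{'t': 7.05, 'p': array([ 0.5105, -0.3628,  0.1685]), 'z': array([ 0.3358, -0.9418,  0.0172]), 'y': array([ 0.0191, -0.0115, -0.9998]), 'F': array([-0.11, -0.13,  0.16]), 'W': array([-0.02,  0.16,  0.  ]), 'op': 0.0933, 'q': array([-0.7 ,  0.22,  1.52,  0.  ,  1.38,  0.53])}
tool shift [0.0168 0.0963 0.0013] dist 0.098
turn deg (tool) [-0.99  0.15 -0.81] shift in goal axes [0.0154 0.0965 0.003 ]
```

Request:
{"fn": "carry_out", "kwargs": {
  "motion": [0.006,0.015,0.001,-1,0,-0.8,1,0.006,0.012,0.001,0,0,0,1,0.003,0.01,0.001,0,0,0,1,0,0,0,0,0,0,1,0,0,0,0,0,0,1]
}}

```text
t: 7.55
tool_pos: [0.5005, -0.3673, 0.1315]
orientation: [-0.355, 2.034, -2.032]
force: [-0.1, 0.5, -0.6]
opening: 0.0931
```

```bash
python3 - <<'E'
from plan import *
plan([.4970,-.3708,.072],.340)
w=imaging.camera_model("wrist"); im=imaging.read_camera("wrist"); cv2.imwrite("pics/w4.png",im)
print(proj(w,place(.474,-.3058,.34,[[-.03,-.069,.095],[.03,-.069,.095],[.055,.08,.04],[-.055,.08,.04]])).round())
E
```

```text
{'t': 7.55, 'p': array([ 0.5005, -0.3673,  0.1315]), 'z': array([ 3.395e-01, -9.406e-01, -9.000e-04]), 'y': array([ 7.0e-04,  1.2e-03, -1.0e+00]), 'F': array([-0.07,  0.52, -0.65]), 'W': array([-0.06,  0.15, -0.04]), 'op': 0.0931, 'q': array([-0.72,  0.26,  1.54,  0.  ,  1.34,  0.51])}
tool shift [0.0045 0.0595 0.0022] dist 0.06
turn deg (tool) [ 0.05  0.37 -0.06] shift in goal axes [0.0044 0.0595 0.0022]
[[325. 345.]
 [327. 233.]
 [ 83. 172.]
 [106. 335.]]
```

View pics/w4.png

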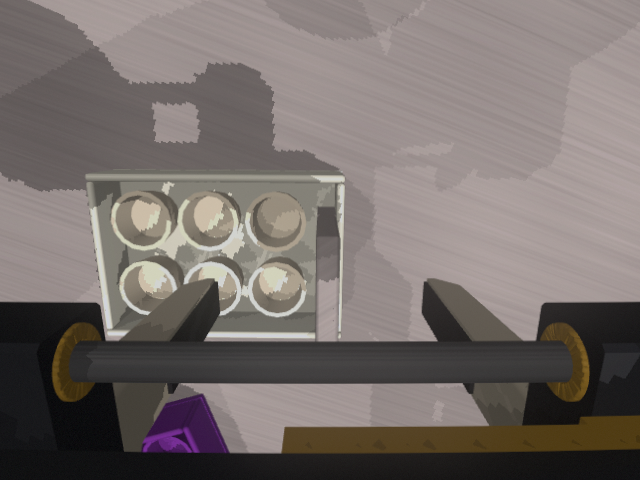

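Request:
{"fn": "carry_out", "kwargs": {
  "motion": [0.003,0.018,0.001,0,0.3,0,1,0.002,0.018,0.001,0,0,0,1,0,0.015,0,0,0,0,1,0,0.008,0,0,0,0,1,0,0,0,0,0,0,1]
}}

```text
t: 8.1
tool_pos: [0.5005, -0.3721, 0.0756]
orientation: [-0.344, 2.027, -2.038]
force: [-1.1, 0.8, 1.3]
opening: 0.0928
```

```bash
python3 - <<'E'
from plan import *
plan([.4970,-.3708,.072],.340)
E
```

```text
{'t': 8.1, 'p': array([ 0.5005, -0.3721,  0.0756]), 'z': array([ 0.3357, -0.942 ,  0.0064]), 'y': array([ 0.0075, -0.0041, -1.    ]), 'F': array([-1.1 ,  0.76,  1.3 ]), 'W': array([ 0.01,  0.16, -0.03]), 'op': 0.0928, 'q': array([-0.72,  0.31,  1.58,  0.  ,  1.24,  0.51])}
tool shift [ 0.0029  0.0036 -0.0024] dist 0.005
turn deg (tool) [-0.37  0.13 -0.33] shift in goal axes [ 0.0029  0.0036 -0.0024]
```

Request:
{"fn": "carry_out", "kwargs": {
  "motion": [0.003,0.003,-0.002,-0.3,0,-0.3,1,0,0,0,0,0,0,-1,0,0,0,0,0,0,-1,0,0,0,0,0,0,-1,0,0,0,0,0,0,-1],
  "squeeze": 30
}}

```text
t: 8.6
tool_pos: [0.4982, -0.3721, 0.0752]
orientation: [-0.349, 2.031, -2.038]
force: [-0.2, -0.1, 0.5]
opening: 0.0654
```

Request:
{"fn": "carry_out", "kwargs": {
  "motion": [0,0,0,0,0,0,-1,0,0,0,0,0,0,-1,0,0,0,0,0,0,-1,0,0,0,0,0,0,-1,0,0,0,0,0,0,-1]
}}

```text
t: 9.1
tool_pos: [0.4985, -0.3724, 0.0759]
orientation: [-0.349, 2.03, -2.039]
force: [-0.6, 0.3, -0.2]
opening: 0.0256
```

```bash
python3 - <<'E'
from plan import *
S_=(.5222,.061,.165)
print("handle at mouth-pre", place(*S_,[0,-.21-.069,.072]), "at y=-.10",place(*S_,[0,-.1-.069,.072]))
h=place(*S_,[0,-.22-.069,.072])[0]
plan(h,.165)
E
```

```text
handle at mouth-pre [[ 0.5680264  -0.21421072  0.072     ]] at y=-.10 [[ 0.54995864 -0.1057047   0.072     ]]
{'t': 9.1, 'p': array([ 0.4985, -0.3724,  0.0759]), 'z': array([ 0.3358, -0.9419,  0.0047]), 'y': array([ 0.0038, -0.0037, -1.    ]), 'F': array([-0.59,  0.27, -0.24]), 'W': array([-0.01,  0.15,  0.01]), 'op': 0.0256, 'q': array([-0.72,  0.31,  1.58, -0.  ,  1.24,  0.5 ])}
tool shift [-0.1168  0.0036 -0.1158] dist 0.165
turn deg (tool) [-0.26 10.17 -0.16] shift in goal axes [-0.0945  0.0039 -0.1346]
```

Request:
{"fn": "carry_out", "kwargs": {
  "motion": [0,0,0,0,0,0,-1,0,0,0,0,0,0,-1,0,0,0,0,0,0,-1,0,0,0,0,0,0,-1,0,0,0,0,0,0,-1]
}}

```text
t: 9.6
tool_pos: [0.4984, -0.3721, 0.0758]
orientation: [-0.348, 2.031, -2.038]
force: [0.8, -0.7, 0.3]
opening: 0.0114
```

```bash
python3 - <<'E'
from plan import *
h=place(.5222,.061,.165,[0,-.22-.069,.072])[0]
plan(h,.165)
E
```

```text
{'t': 9.6, 'p': array([ 0.4984, -0.3721,  0.0758]), 'z': array([ 0.3353, -0.9421,  0.0038]), 'y': array([ 0.0036, -0.0027, -1.    ]), 'F': array([ 0.81, -0.73,  0.28]), 'W': array([ 0.41,  0.26, -0.07]), 'op': 0.0114, 'q': array([-0.72,  0.31,  1.58,  0.  ,  1.24,  0.5 ])}
tool shift [-0.1167  0.0037 -0.1156] dist 0.164
turn deg (tool) [-0.2  10.14 -0.16] shift in goal axes [-0.0946  0.0038 -0.1343]
```

Request:
{"fn": "carry_out", "kwargs": {
  "motion": [-0.014,0,-0.014,0,2,0,-1,-0.014,0,-0.014,0,2,0,-1,-0.013,0,-0.015,0,2,0,-1,-0.013,0,-0.015,0,2,0,-1,-0.013,0,-0.016,0,2,0,-1]
}}

```text
t: 10.1
tool_pos: [0.5413, -0.287, 0.0763]
orientation: [-0.17, 2.128, -2.15]
force: [-2.2, -3.8, 2.6]
opening: 0.0121
```

```bash
python3 - <<'E'
from plan import *
h=place(.5222,.061,.165,[0,-.22-.069,.075])[0]
plan(h,.165)
E
```

```text
{'t': 10.1, 'p': array([ 0.5413, -0.287 ,  0.0763]), 'z': array([ 0.1578, -0.9874,  0.0101]), 'y': array([ 3.000e-04, -1.020e-02, -9.999e-01]), 'F': array([-2.18, -3.83,  2.6 ]), 'W': array([0.04, 0.62, 0.31]), 'op': 0.0121, 'q': array([-0.57,  0.29,  1.61, -0.01,  1.24,  0.85])}
tool shift [-0.0379  0.0006 -0.0576] dist 0.069
turn deg (tool) [-0.58 -0.38  0.08] shift in goal axes [-0.0383  0.0013 -0.0574]
```

Request:
{"fn": "carry_out", "kwargs": {
  "motion": [-0.011,0,-0.015,-0.5,-0.4,0,-1,-0.011,0,-0.015,0,0,0,-1,-0.011,0,-0.015,0,0,0,-1,-0.006,0,-0.012,0,0,0,-1,0,0,0,0,0,0,-1]
}}

```text
t: 10.6
tool_pos: [0.5724, -0.2206, 0.0758]
orientation: [-0.185, 2.131, -2.134]
force: [-0.6, 2.5, 0.7]
opening: 0.012
```

```bash
python3 - <<'E'
from plan import *
h=place(.5222,.061,.165,[0,-.22-.069,.075])[0]
plan(h,.165)
for n in ("top","wrist"):
    w=imaging.camera_model(n); im=imaging.read_camera(n); cv2.imwrite(f"pics/{n}5.png",im)
    import pickle; pickle.dump(w,open(f"{n}5.pkl","wb"))
im=cv2.imread("pics/top5.png")[180:320,160:460]; cv2.imwrite("pics/top5c.png",cv2.resize(im,None,fx=2.6,fy=2.6,interpolation=cv2.INTER_CUBIC))
E
```

```text
{'t': 10.6, 'p': array([ 0.5724, -0.2206,  0.0758]), 'z': array([ 0.1709, -0.9853,  0.0013]), 'y': array([-0.0013, -0.0016, -1.    ]), 'F': array([-0.59,  2.46,  0.72]), 'W': array([ 0.8 , -0.29, -0.04]), 'op': 0.012, 'q': array([-0.45,  0.3 ,  1.6 , -0.  ,  1.24,  0.95])}
tool shift [0.0033 0.0008 0.003 ] dist 0.005
turn deg (tool) [-0.08  0.39  0.09] shift in goal axes [0.0033 0.0008 0.003 ]
```

View pics/wrist5.png

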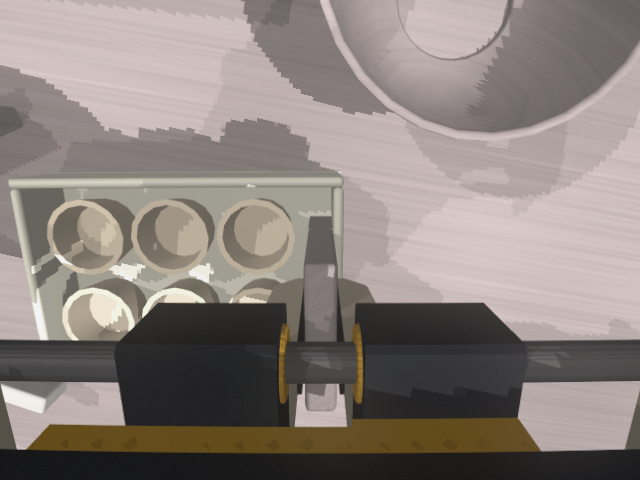

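View pics/top5c.png

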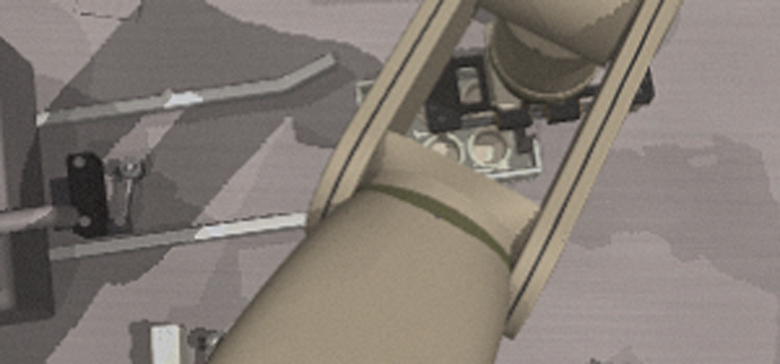

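```bash
python3 - <<'E'
from plan import *
import pickle
n="scene"; im=imaging.read_camera(n); cv2.imwrite("pics/scene5.png",im)
c=im[170:400,200:520]; cv2.imwrite("pics/scene5c.png",cv2.resize(c,None,fx=2.5,fy=2.5,interpolation=cv2.INTER_CUBIC))
im=cv2.imread("pics/wrist5.png")[160:350,0:380];cv2.imwrite("pics/wrist5c.png",cv2.resize(im,None,fx=2.1,fy=2.1,interpolation=cv2.INTER_CUBIC))
E
```

```text
(no output)
```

View pics/scene5c.png

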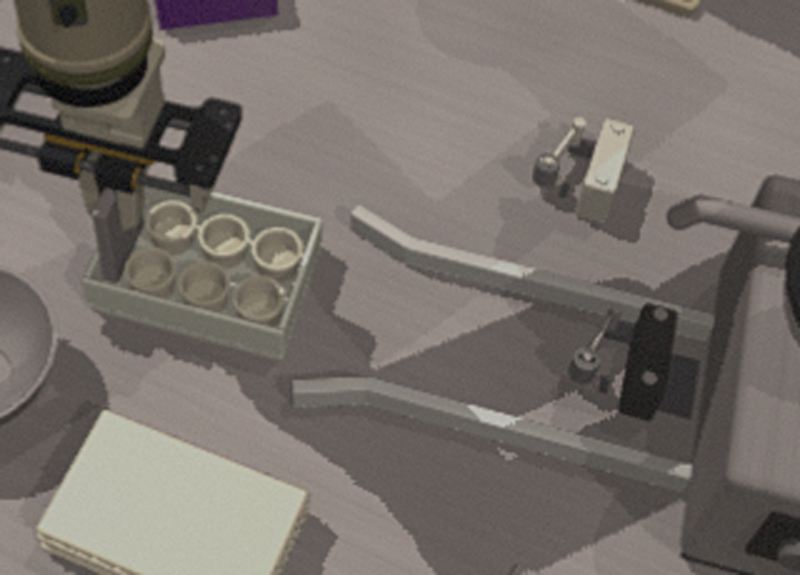

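View pics/wrist5c.png

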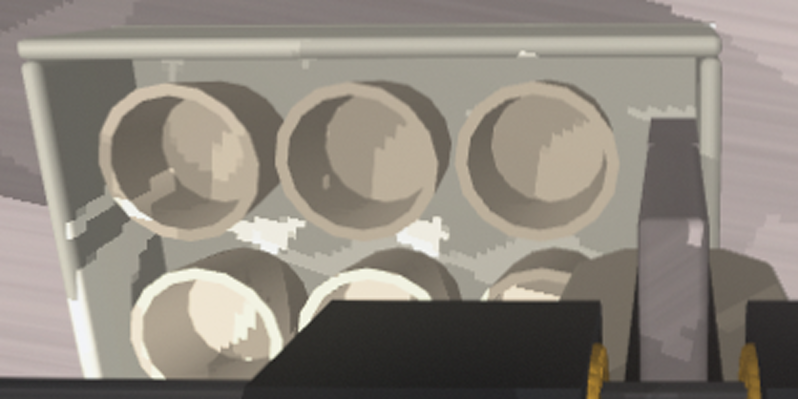

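```bash
python3 - <<'E'
from fit import *
W5=pickle.load(open("wrist5.pkl","rb"))
s5=lambda a,b:np.array([a/2.5+200-.3,b/2.5+170-.3]); w5=lambda a,b:np.array([a/2.1-.3,b/2.1+160-.3])
so=[(S,s5(320,218),[-.055,.08,.04]),(S,s5(280,333),[.055,.08,.04]),(S,s5(86,285),[.055,-.08,.04])]
wo=[(W5,w5(720,34),[.055,-.08,.04]),(W5,w5(18,42),[.055,.08,.04])]
st=robot.read_state(); print(st["tool_pos"])
c,s_=np.cos(.165),np.sin(.165)
for o in (so,wo,so+wo):
    x,r=fit(o,[.56,-.15,.17]); d=x[:2]-np.array([.5222,.061])
    print(x.round(4),r.round(1).tolist(),"handle",place(*x,[0,-.069,.07]).round(4),"in station",(c*d[0]+s_*d[1]).round(4),(-s_*d[0]+c*d[1]).round(4))
s_st=[(S,s5(408,246),[-.065,-.07,.025]),(S,s5(370,384),[.065,-.07,.025])]
for cam,uv,P in s_st: print(proj(cam,place(.5222,.061,.165,P))-uv)
print("roller scene", back(S,s5(574,360),.025))
P=back(S,s5(574,360),.025)[0]; d=P[:2]-[.5222,.061]; print((c*d[0]+s_*d[1]).round(4),(-s_*d[0]+c*d[1]).round(4))
E
```

```text
[ 0.57186754 -0.22195073  0.07580684]
[ 0.5604 -0.1535  0.1951] [[0.2, -0.3], [1.0, 0.5], [-2.8, -0.3]] handle [[ 0.5737 -0.2212  0.07  ]] in station 0.0024 -0.2179
[ 0.5579 -0.1533  0.179 ] [[1.1, 0.0], [-1.3, 0.2]] handle [[ 0.5701 -0.2212  0.07  ]] in station -0.0 -0.2172
[ 0.5579 -0.1533  0.1792] [[1.1, -0.6], [1.0, -0.0], [-2.2, -1.9], [1.2, -0.2], [-1.2, 0.1]] handle [[ 0.5702 -0.2212  0.07  ]] in station 0.0 -0.2173
[[ 0.1792536  -2.40945979]]
[[-2.26701292 -1.81377594]]
roller scene [[0.512552   0.13455489 0.025     ]]
0.0026 0.0741
```

```bash
cat >> plan.py <<'E'
def sp(ytray,xs=.0025,yaw=.16,S=(.5222,.061,.165)):
    st=robot.read_state(); p=st["tool_pos"]; M=R.from_rotvec(st["orientation"]).as_matrix()
    c,s=np.cos(S[2]),np.sin(S[2]); d=p[:2]-S[:2]; x=c*d[0]+s*d[1]; y=-s*d[0]+c*d[1]
    F=st["force"]; print("tcp lateral",round(x,4),"est tray y",round(y+.07,4),"front",round(y+.15,4),"F lat/long/z",(c*F[0]+s*F[1]).round(1),(-s*F[0]+c*F[1]).round(1),F[2].round(1))
    g=place(*S,[xs,ytray-.07,.0755])[0]; plan(g,yaw)
E
python3 -c "
from plan import *
sp(-.13)"
```

```text
tcp lateral 0.0025 est tray y -0.2173 front -0.1373 F lat/long/z 0.6 2.6 -0.6
{'t': 10.75, 'p': array([ 0.5719, -0.222 ,  0.0758]), 'z': array([ 0.1694, -0.9856,  0.0015]), 'y': array([-0.0013, -0.0018, -1.    ]), 'F': array([ 0.14,  2.64, -0.63]), 'W': array([ 0.85, -0.4 ,  0.1 ]), 'op': 0.012, 'q': array([-0.45,  0.3 ,  1.6 , -0.  ,  1.24,  0.95])}
tool shift [-0.0004  0.0002 -0.0873] dist 0.087
turn deg (tool) [-0.09  0.58  0.09] shift in goal axes [ 0.0005  0.0003 -0.0873]
```

Request:
{"fn": "carry_out", "kwargs": {
  "motion": [0,0,-0.015,0,0.3,0,-1,0,0,-0.016,0,0.3,0,-1,0,0,-0.016,0,0,0,-1,0,0,-0.016,0,0,0,-1,0,0,-0.012,0,0,0,-1]
}}

```text
t: 11.25
tool_pos: [0.5586, -0.149, 0.0764]
orientation: [-0.165, 2.134, -2.148]
force: [0.6, -3.7, 0.7]
opening: 0.0119
```

```bash
python3 -c "
from plan import *
sp(-.13)"
```

```text
tcp lateral 0.0014 est tray y -0.1431 front -0.0631 F lat/long/z 0.0 -3.8 0.7
{'t': 11.25, 'p': array([ 0.5586, -0.149 ,  0.0764]), 'z': array([ 0.1534, -0.9881,  0.0065]), 'y': array([ 5.0e-04, -6.5e-03, -1.0e+00]), 'F': array([ 0.63, -3.71,  0.65]), 'W': array([-0.2 , -0.09, -0.02]), 'op': 0.0119, 'q': array([-0.35,  0.2 ,  1.71, -0.01,  1.22,  1.07])}
tool shift [-0.0009  0.0008 -0.0132] dist 0.013
turn deg (tool) [-0.37 -0.35  0.03] shift in goal axes [-0.001   0.0009 -0.0132]
```

Request:
{"fn": "carry_out", "kwargs": {
  "motion": [-0.001,0,-0.013,-0.3,-0.3,0,-1,0,0,-0.014,0,0,0,-1,0,0,-0.014,0,0,0,-1,0,0,-0.013,0,0,0,-1,0,0,-0.006,0,0,0,-1]
}}

```text
t: 11.75
tool_pos: [0.5486, -0.0828, 0.0758]
orientation: [-0.175, 2.137, -2.139]
force: [0.3, -3.2, -2.4]
opening: 0.0118
```

```bash
python3 -c "
from plan import *
sp(-.03)
im=imaging.read_camera('scene'); c=im[170:400,200:520]; cv2.imwrite('pics/scene6c.png',cv2.resize(c,None,fx=2.5,fy=2.5,interpolation=cv2.INTER_CUBIC))
im=imaging.read_camera('wrist'); cv2.imwrite('pics/wrist6.png',im)
"
```

```text
tcp lateral 0.0024 est tray y -0.0762 front 0.0038 F lat/long/z -0.2 -3.2 -2.4
{'t': 11.75, 'p': array([ 0.5486, -0.0828,  0.0758]), 'z': array([ 1.610e-01, -9.869e-01,  9.000e-04]), 'y': array([-0.0011, -0.001 , -1.    ]), 'F': array([ 0.32, -3.22, -2.35]), 'W': array([-0.37, -0.16, -0.12]), 'op': 0.0118, 'q': array([-0.24,  0.15,  1.77, -0.  ,  1.22,  1.17])}
tool shift [ 0.0001  0.0003 -0.0462] dist 0.046
turn deg (tool) [-0.05  0.1   0.07] shift in goal axes [ 0.0002  0.0003 -0.0462]
```

View pics/scene6c.png

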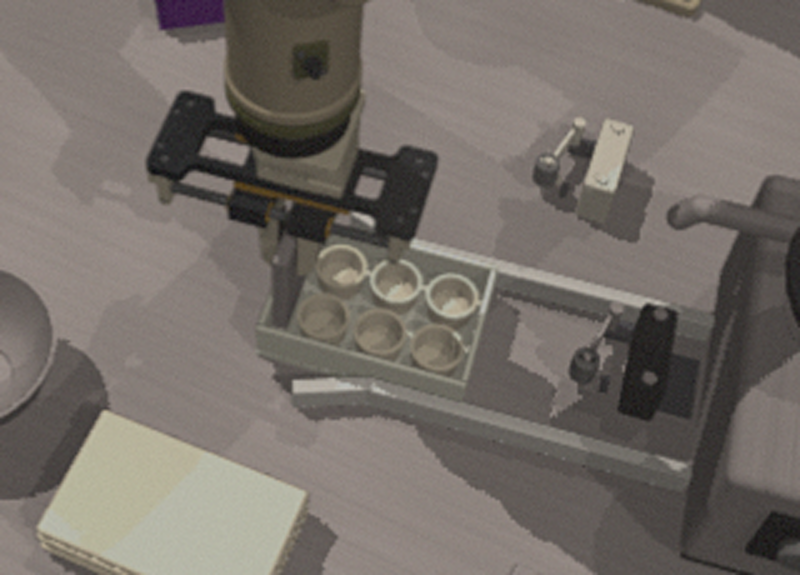

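View pics/wrist6.png

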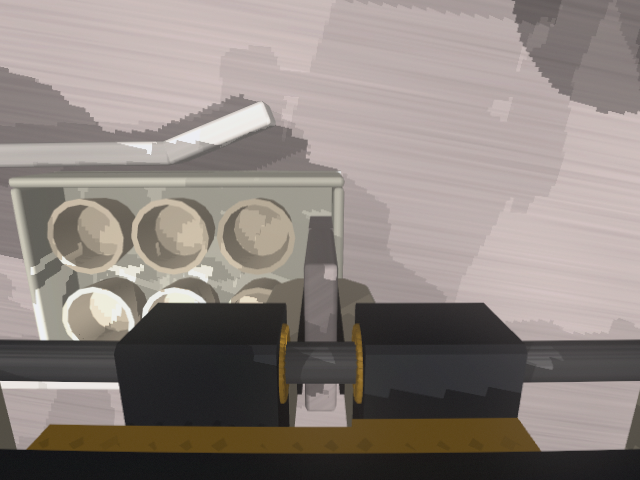

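Request:
{"fn": "carry_out", "kwargs": {
  "motion": [0,0,-0.011,0,0.1,0,-1,0,0,-0.012,0,0,0,-1,0,0,-0.012,0,0,0,-1,0,0,-0.008,0,0,0,-1,0,0,0,0,0,0,-1]
}}

```text
t: 12.35
tool_pos: [0.5414, -0.0378, 0.0758]
orientation: [-0.172, 2.138, -2.14]
force: [0.3, -1.3, -0.3]
opening: 0.0117
```

```bash
python3 -c "
from plan import *
sp(-.015)
im=imaging.read_camera('scene'); cv2.imwrite('pics/scene7.png',im); c=im[240:340,320:500]; cv2.imwrite('pics/scene7c.png',cv2.resize(c,None,fx=4.4,fy=4.4,interpolation=cv2.INTER_CUBIC))
"
```

```text
tcp lateral 0.0027 est tray y -0.0306 front 0.0494 F lat/long/z 0.1 -1.3 -0.3
{'t': 12.35, 'p': array([ 0.5414, -0.0378,  0.0758]), 'z': array([ 1.584e-01, -9.874e-01,  6.000e-04]), 'y': array([-1.1e-03, -8.0e-04, -1.0e+00]), 'F': array([ 0.3 , -1.29, -0.29]), 'W': array([-0.1 , -0.13, -0.18]), 'op': 0.0117, 'q': array([-0.16,  0.12,  1.81, -0.  ,  1.22,  1.25])}
tool shift [ 0.0003  0.0003 -0.0156] dist 0.016
turn deg (tool) [-0.03 -0.05  0.07] shift in goal axes [ 0.0003  0.0003 -0.0156]
```

View pics/scene7c.png

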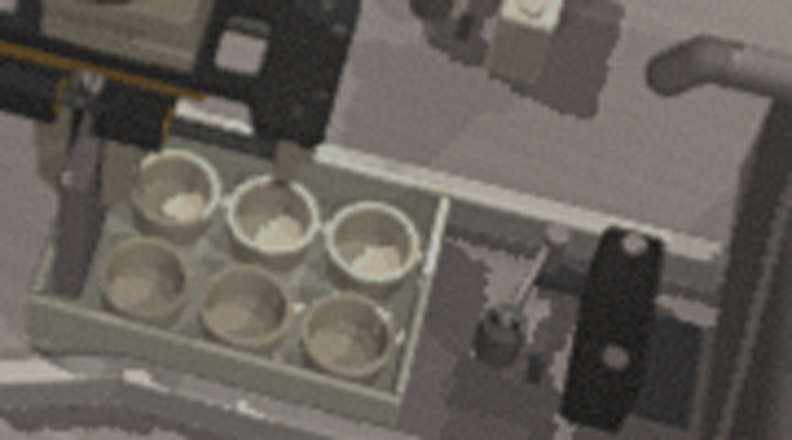

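Request:
{"fn": "carry_out", "kwargs": {
  "motion": [0,0,-0.004,0,0,0,-1,0,0,-0.004,0,0,0,-1,0,0,-0.004,0,0,0,-1,0,0,-0.003,0,0,0,-1,0,0,0,0,0,0,-1]
}}

```text
t: 12.9
tool_pos: [0.539, -0.0231, 0.0758]
orientation: [-0.171, 2.138, -2.141]
force: [0.1, -1.7, -0.7]
opening: 0.0122
```

```bash
python3 -c "
from plan import *
sp(-.005)"
```

```text
tcp lateral 0.0027 est tray y -0.0157 front 0.0643 F lat/long/z -0.2 -1.7 -0.7
{'t': 12.9, 'p': array([ 0.539 , -0.0231,  0.0758]), 'z': array([ 0.1575, -0.9875,  0.0012]), 'y': array([-0.0011, -0.0014, -1.    ]), 'F': array([ 0.09, -1.69, -0.75]), 'W': array([ 0.07, -0.13, -0.15]), 'op': 0.0122, 'q': array([-0.14,  0.11,  1.82, -0.  ,  1.22,  1.28])}
tool shift [ 0.0003  0.0003 -0.0107] dist 0.011
turn deg (tool) [-0.07 -0.11  0.08] shift in goal axes [ 0.0003  0.0003 -0.0107]
```

Request:
{"fn": "carry_out", "kwargs": {
  "motion": [0,0,-0.001,0,0,0,-1,0,0,-0.001,0,0,0,-1,0,0,-0.001,0,0,0,-1,0,0,-0.001,0,0,0,-1,0,0,-0.001,0,0,0,-1]
}}

```text
t: 13.4
tool_pos: [0.5382, -0.0184, 0.0758]
orientation: [-0.17, 2.138, -2.142]
force: [-0.1, -3.5, -0.4]
opening: 0.0117
```

```bash
python3 -c "
from plan import *
sp(-.005)"
```

```text
tcp lateral 0.0028 est tray y -0.011 front 0.069 F lat/long/z -0.7 -3.5 -0.4
{'t': 13.4, 'p': array([ 0.5382, -0.0184,  0.0758]), 'z': array([ 0.157 , -0.9876,  0.0017]), 'y': array([-0.001 , -0.0019, -1.    ]), 'F': array([-0.1 , -3.54, -0.39]), 'W': array([-0.3 , -0.18, -0.15]), 'op': 0.0117, 'q': array([-0.13,  0.11,  1.82, -0.  ,  1.22,  1.29])}
tool shift [ 0.0003  0.0003 -0.006 ] dist 0.006
turn deg (tool) [-0.1  -0.14  0.07] shift in goal axes [ 0.0003  0.0003 -0.006 ]
```

Request:
{"fn": "carry_out", "kwargs": {
  "motion": [0,0,-0.0005,0,0,0,-1,0,0,-0.0005,0,0,0,-1,0,0,-0.0005,0,0,0,-1,0,0,-0.0005,0,0,0,-1,0,0,-0.0005,0,0,0,-1]
}}

```text
t: 13.9
tool_pos: [0.5378, -0.0158, 0.0759]
orientation: [-0.17, 2.138, -2.142]
force: [1.4, -3.3, 0.2]
opening: 0.0119
```

Request:
{"fn": "carry_out", "kwargs": {
  "motion": [0,0,-0.0004,0,0,0,-1,0,0,-0.0004,0,0,0,-1,0,0,-0.0004,0,0,0,-1,0,0,-0.0004,0,0,0,-1,0,0,-0.0004,0,0,0,-1]
}}

```text
t: 14.4
tool_pos: [0.5376, -0.014, 0.0759]
orientation: [-0.17, 2.137, -2.142]
force: [-0.6, -3.7, -1.1]
opening: 0.0116
```

```bash
python3 -c "
from plan import *
sp(-.005)"
```

```text
tcp lateral 0.0029 est tray y -0.0065 front 0.0735 F lat/long/z -1.2 -3.6 -1.1
{'t': 14.4, 'p': array([ 0.5376, -0.014 ,  0.0759]), 'z': array([ 0.1569, -0.9876,  0.0023]), 'y': array([-7.0e-04, -2.5e-03, -1.0e+00]), 'F': array([-0.63, -3.74, -1.09]), 'W': array([-0.43, -0.15, -0.1 ]), 'op': 0.0116, 'q': array([-0.12,  0.1 ,  1.82, -0.  ,  1.21,  1.29])}
tool shift [ 0.0004  0.0004 -0.0015] dist 0.002
turn deg (tool) [-0.13 -0.14  0.06] shift in goal axes [ 0.0004  0.0004 -0.0015]
```

Request:
{"fn": "carry_out", "kwargs": {
  "motion": [0,0,-0.0003,0,0,0,-1,0,0,-0.0003,0,0,0,-1,0,0,-0.0003,0,0,0,-1,0,0,-0.0003,0,0,0,-1,0,0,-0.0003,0,0,0,-1]
}}

```text
t: 14.9
tool_pos: [0.5376, -0.0132, 0.0762]
orientation: [-0.169, 2.135, -2.144]
force: [0.9, -5.6, -0.2]
opening: 0.0118
```

Request:
{"fn": "carry_out", "kwargs": {
  "motion": [0,0,-0.0003,0,0,0,-1,0,0,-0.0003,0,0,0,-1,0,0,-0.0003,0,0,0,-1,0,0,-0.0003,0,0,0,-1,0,0,-0.0003,0,0,0,-1]
}}

```text
t: 15.4
tool_pos: [0.5376, -0.013, 0.0765]
orientation: [-0.169, 2.133, -2.146]
force: [0.5, -6.4, -0.6]
opening: 0.012
```

```bash
python3 -c "
from plan import *
sp(-.005)
im=imaging.read_camera('scene'); cv2.imwrite('pics/scene8.png',im); c=im[240:340,320:500]; cv2.imwrite('pics/scene8c.png',cv2.resize(c,None,fx=4.4,fy=4.4,interpolation=cv2.INTER_CUBIC))
"
```

```text
tcp lateral 0.003 est tray y -0.0055 front 0.0745 F lat/long/z -0.6 -6.4 -0.6
{'t': 15.4, 'p': array([ 0.5376, -0.013 ,  0.0765]), 'z': array([ 0.1568, -0.9876,  0.0062]), 'y': array([ 3.0e-04, -6.2e-03, -1.0e+00]), 'F': array([ 0.51, -6.44, -0.57]), 'W': array([-0.69, -0.14, -0.02]), 'op': 0.012, 'q': array([-0.12,  0.1 ,  1.82, -0.01,  1.21,  1.3 ])}
tool shift [ 0.0005  0.001  -0.0005] dist 0.001
turn deg (tool) [-0.36 -0.15  0.04] shift in goal axes [ 0.0005  0.001  -0.0005]
```

View pics/scene8c.png

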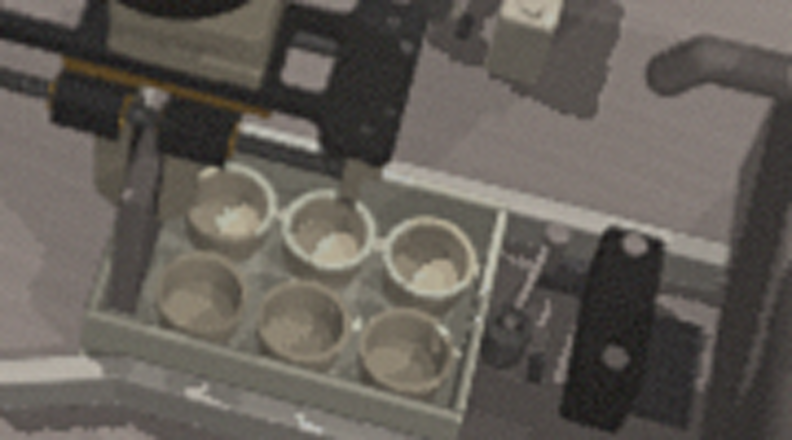

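Request:
{"fn": "carry_out", "kwargs": {
  "motion": [0,0.0005,-0.0006,-0.3,0,0,-1,0,0.0002,-0.0006,-0.1,0,0,-1,0,0,-0.0006,-0.1,0,0,-1,0,0,-0.0006,-0.1,0,0,-1,0,0,-0.0006,-0.1,0,0,-1]
}}

```text
t: 15.95
tool_pos: [0.5375, -0.0128, 0.0758]
orientation: [-0.17, 2.141, -2.139]
force: [-0.0, -7.0, -1.1]
opening: 0.0123
```

```bash
python3 -c "
from plan import *
sp(-.005)"
```

```text
tcp lateral 0.0029 est tray y -0.0054 front 0.0746 F lat/long/z -1.2 -6.9 -1.1
{'t': 15.95, 'p': array([ 0.5375, -0.0128,  0.0758]), 'z': array([ 0.1569, -0.9876, -0.001 ]), 'y': array([-8.e-04,  9.e-04, -1.e+00]), 'F': array([-0.01, -6.97, -1.07]), 'W': array([-1.26, -0.25, -0.09]), 'op': 0.0123, 'q': array([-0.12,  0.1 ,  1.82,  0.  ,  1.21,  1.29])}
tool shift [ 0.0004  0.0003 -0.0004] dist 0.001
turn deg (tool) [ 0.06 -0.14  0.04] shift in goal axes [ 0.0004  0.0003 -0.0004]
```

Request:
{"fn": "carry_out", "kwargs": {
  "motion": [0,0,-0.001,0,0,0,-1,0,0,-0.001,0,0,0,-1,0,0,-0.001,0,0,0,-1,0,0,-0.001,0,0,0,-1,0,0,-0.001,0,0,0,-1]
}}

```text
t: 16.45
tool_pos: [0.5376, -0.0123, 0.0766]
orientation: [-0.168, 2.132, -2.146]
force: [0.7, -8.9, -0.4]
opening: 0.0119
```

```bash
python3 -c "
from plan import *
sp(-.005)"
```

```text
tcp lateral 0.0032 est tray y -0.0048 front 0.0752 F lat/long/z -0.8 -8.9 -0.4
{'t': 16.45, 'p': array([ 0.5376, -0.0123,  0.0766]), 'z': array([ 0.1564, -0.9877,  0.0067]), 'y': array([ 0.0012, -0.0065, -1.    ]), 'F': array([ 0.66, -8.92, -0.45]), 'W': array([-1.2 , -0.03, -0.02]), 'op': 0.0119, 'q': array([-0.11,  0.1 ,  1.82, -0.01,  1.21,  1.3 ])}
tool shift [0.0007 0.0011 0.0002] dist 0.001
turn deg (tool) [-0.38 -0.17 -0.01] shift in goal axes [0.0007 0.0011 0.0002]
```

Request:
{"fn": "carry_out", "kwargs": {
  "motion": [0,0.0003,-0.001,-0.2,0,0,-1,0,0.0002,-0.001,-0.2,0,0,-1,0,0.0001,-0.001,-0.1,0,0,-1,0,0,-0.001,-0.1,0,0,-1,0,0,-0.001,-0.1,0,0,-1]
}}

```text
t: 16.95
tool_pos: [0.5375, -0.0122, 0.0762]
orientation: [-0.168, 2.136, -2.143]
force: [1.5, -7.8, -1.9]
opening: 0.012
```

```bash
python3 -c "
from plan import *
sp(-.005)"
```

```text
tcp lateral 0.0031 est tray y -0.0047 front 0.0753 F lat/long/z 0.2 -7.9 -1.9
{'t': 16.95, 'p': array([ 0.5375, -0.0122,  0.0762]), 'z': array([ 0.1565, -0.9877,  0.003 ]), 'y': array([ 7.0e-04, -2.9e-03, -1.0e+00]), 'F': array([ 1.48, -7.79, -1.93]), 'W': array([-1.48, -0.19, -0.01]), 'op': 0.012, 'q': array([-0.12,  0.1 ,  1.82, -0.  ,  1.21,  1.3 ])}
tool shift [0.0006 0.0007 0.0003] dist 0.001
turn deg (tool) [-0.17 -0.17 -0.01] shift in goal axes [0.0006 0.0007 0.0003]
```

Request:
{"fn": "carry_out", "kwargs": {
  "motion": [0,0.0002,-0.0015,-0.1,0,0,-1,0,0.0001,-0.0015,-0.1,0,0,-1,0,0.0001,-0.0015,-0.1,0,0,-1,0,0,-0.001,-0.1,0,0,-1,0,0,-0.001,-0.1,0,0,-1]
}}

```text
t: 17.45
tool_pos: [0.5374, -0.0111, 0.0763]
orientation: [-0.167, 2.136, -2.143]
force: [1.5, -7.5, -2.3]
opening: 0.0115
```

```bash
python3 -c "
from plan import *
sp(-.005)
im=imaging.read_camera('scene'); cv2.imwrite('pics/scene9.png',im); c=im[240:340,320:500]; cv2.imwrite('pics/scene9c.png',cv2.resize(c,None,fx=4.4,fy=4.4,interpolation=cv2.INTER_CUBIC))
"
```

```text
tcp lateral 0.0031 est tray y -0.0036 front 0.0764 F lat/long/z 0.2 -7.6 -2.3
{'t': 17.45, 'p': array([ 0.5374, -0.0111,  0.0763]), 'z': array([ 0.1562, -0.9877,  0.0035]), 'y': array([ 0.001 , -0.0034, -1.    ]), 'F': array([ 1.49, -7.45, -2.33]), 'W': array([-1.25, -0.16, -0.08]), 'op': 0.0115, 'q': array([-0.11,  0.1 ,  1.83, -0.  ,  1.21,  1.3 ])}
tool shift [0.0006 0.0008 0.0014] dist 0.002
turn deg (tool) [-0.2  -0.18 -0.03] shift in goal axes [0.0006 0.0008 0.0014]
```

View pics/scene9c.png

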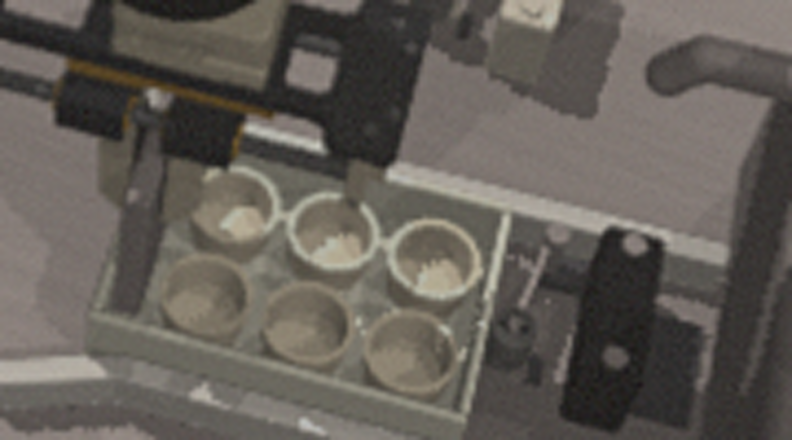

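```bash
python3 -c "
from h import *
a=[]
for n in (7,8,9):
    im=cv2.imread(f'pics/scene{n}.png')[284:332,420:465]; a.append(cv2.resize(im,None,fx=5.8,fy=8,interpolation=cv2.INTER_CUBIC))
o=np.hstack(a); o=cv2.convertScaleAbs(o,alpha=1.6); cv2.imwrite('pics/cmp.png',o); print(o.shape)
S=imaging.camera_model('scene')
for l in (0,.05,.1,.15,.2): 
  print(l, proj(S,place(.5222,.061,.165,[0.006,.084+.05*l,.03])).round(2))
"
```

```text
(384, 783, 3)
0 [[434.73 315.33]]
0.05 [[436.08 315.69]]
0.1 [[437.42 316.05]]
0.15 [[438.77 316.41]]
0.2 [[440.12 316.77]]
```

View pics/cmp.png

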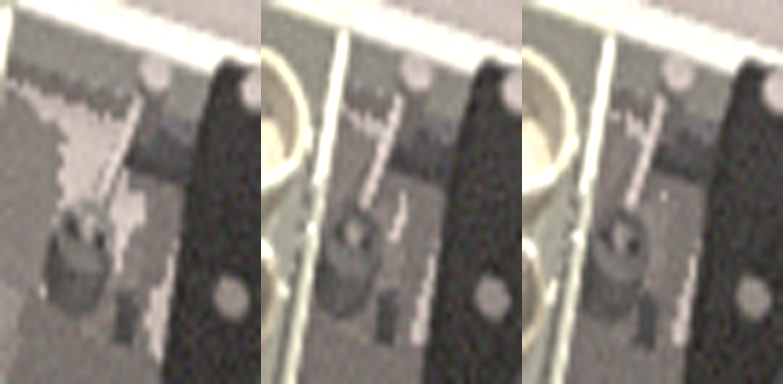

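Request:
{"fn": "carry_out", "kwargs": {
  "motion": [0,0.0002,-0.0012,-0.2,0,0,-1,0,0.0001,-0.0012,-0.1,0,0,-1,0,0.0001,-0.0012,-0.1,0,0,-1,0,0,0,0,0,0,-1,0,0,0,0,0,0,-1]
}}

```text
t: 18.0
tool_pos: [0.5369, -0.0091, 0.0757]
orientation: [-0.168, 2.14, -2.139]
force: [0.4, -3.3, -0.0]
opening: 0.0117
```

```bash
python3 -c "
from plan import *
sp(-.005)"
```

```text
tcp lateral 0.003 est tray y -0.0015 front 0.0785 F lat/long/z -0.1 -3.3 -0.0
{'t': 18.0, 'p': array([ 0.5369, -0.0091,  0.0757]), 'z': array([ 1.564e-01, -9.877e-01, -6.000e-04]), 'y': array([ 2.e-04,  7.e-04, -1.e+00]), 'F': array([ 0.42, -3.3 , -0.02]), 'W': array([-0.82, -0.09, -0.05]), 'op': 0.0117, 'q': array([-0.11,  0.1 ,  1.83,  0.  ,  1.21,  1.3 ])}
tool shift [0.0005 0.0002 0.0035] dist 0.004
turn deg (tool) [ 0.04 -0.17 -0.02] shift in goal axes [0.0005 0.0002 0.0035]
```

Request:
{"fn": "carry_out", "kwargs": {
  "motion": [0,0,-0.001,0,0,0,-1,0,0,-0.0007,0,0,0,-1,0,0,-0.0007,0,0,0,-1,0,0,0,0,0,0,-1,0,0,0,0,0,0,-1]
}}

```text
t: 18.5
tool_pos: [0.5366, -0.007, 0.0758]
orientation: [-0.168, 2.139, -2.14]
force: [1.2, -3.1, -1.1]
opening: 0.012
```

```bash
python3 -c "
from plan import *
sp(-.005)
im=imaging.read_camera('scene'); cv2.imwrite('pics/scene10.png',im)
a=[]
for n in (7,9,10):
    im=cv2.imread(f'pics/scene{n}.png')[284:332,420:465]; a.append(cv2.resize(im,None,fx=5.8,fy=8,interpolation=cv2.INTER_CUBIC))
o=np.hstack(a); o=cv2.convertScaleAbs(o,alpha=1.6); cv2.imwrite('pics/cmp2.png',o)
"
```

```text
tcp lateral 0.003 est tray y 0.0005 front 0.0805 F lat/long/z 0.6 -3.3 -1.1
{'t': 18.5, 'p': array([ 0.5366, -0.007 ,  0.0758]), 'z': array([ 1.566e-01, -9.877e-01,  4.000e-04]), 'y': array([ 3.e-04, -3.e-04, -1.e+00]), 'F': array([ 1.15, -3.11, -1.14]), 'W': array([-0.78, -0.12,  0.  ]), 'op': 0.012, 'q': array([-0.11,  0.1 ,  1.83, -0.  ,  1.21,  1.31])}
tool shift [0.0005 0.0003 0.0055] dist 0.006
turn deg (tool) [-0.02 -0.16 -0.02] shift in goal axes [0.0005 0.0003 0.0055]
```

View pics/cmp2.png

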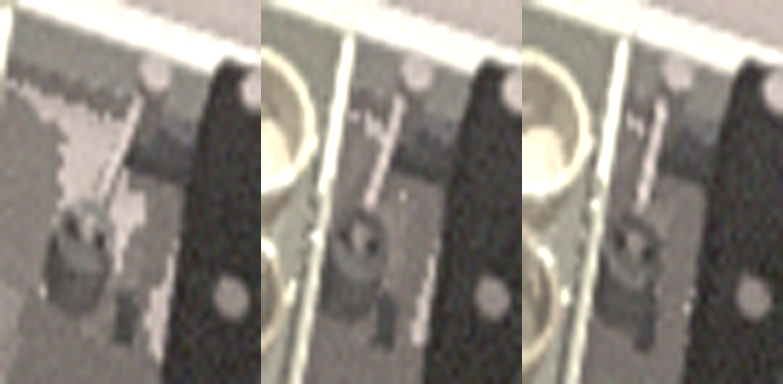

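Request:
{"fn": "carry_out", "kwargs": {
  "motion": [0,0,-0.0008,0,0,0,-1,0,0,-0.0002,0,0,0,-1,0,0,0,0,0,0,-1,0,0,0,0,0,0,-1,0,0,0,0,0,0,-1]
}}

```text
t: 19.05
tool_pos: [0.5364, -0.0062, 0.0757]
orientation: [-0.168, 2.139, -2.14]
force: [0.6, -4.4, -1.3]
opening: 0.0117
```

```bash
python3 -c "
from plan import *
sp(-.005)"
```

```text
tcp lateral 0.003 est tray y 0.0014 front 0.0814 F lat/long/z -0.2 -4.4 -1.3
{'t': 19.05, 'p': array([ 0.5364, -0.0062,  0.0757]), 'z': array([ 1.565e-01, -9.877e-01,  5.000e-04]), 'y': array([ 2.e-04, -4.e-04, -1.e+00]), 'F': array([ 0.57, -4.41, -1.33]), 'W': array([-0.67, -0.13,  0.02]), 'op': 0.0117, 'q': array([-0.11,  0.1 ,  1.83, -0.  ,  1.21,  1.31])}
tool shift [0.0004 0.0002 0.0064] dist 0.006
turn deg (tool) [-0.03 -0.16 -0.01] shift in goal axes [0.0004 0.0002 0.0064]
```

Request:
{"fn": "carry_out", "kwargs": {
  "motion": [0,0,0,0,0,0,-0.2,0,0,0,0,0,0,-0.2,0,0,0,0,0,0,-0.2,0,0,0,0,0,0,-0.2,0,0,0,0,0,0,-0.2]
}}

```text
t: 19.55
tool_pos: [0.5356, -0.0037, 0.0754]
orientation: [-0.171, 2.143, -2.136]
force: [-0.0, 1.0, 0.5]
opening: 0.0371
```

```bash
python3 -c "
from plan import *
sp(-.005)
im=imaging.read_camera('scene'); cv2.imwrite('pics/scene11.png',im)
a=[]
for n in (7,10,11):
    im=cv2.imread(f'pics/scene{n}.png')[284:332,420:465]; a.append(cv2.resize(im,None,fx=5.8,fy=8,interpolation=cv2.INTER_CUBIC))
o=np.hstack(a); o=cv2.convertScaleAbs(o,alpha=1.6); cv2.imwrite('pics/cmp3.png',o)
"
```

```text
tcp lateral 0.0026 est tray y 0.0039 front 0.0839 F lat/long/z 0.1 1.0 0.5
{'t': 19.55, 'p': array([ 0.5356, -0.0037,  0.0754]), 'z': array([ 0.1574, -0.9875, -0.0034]), 'y': array([-0.0017,  0.0032, -1.    ]), 'F': array([-0.02,  1.02,  0.47]), 'W': array([-0.02,  0.18, -0.01]), 'op': 0.0371, 'q': array([-0.1 ,  0.1 ,  1.83,  0.  ,  1.21,  1.31])}
tool shift [-0.     -0.0002  0.0089] dist 0.009
turn deg (tool) [ 0.2  -0.11  0.07] shift in goal axes [ 0.     -0.0001  0.0089]
```

View pics/cmp3.png

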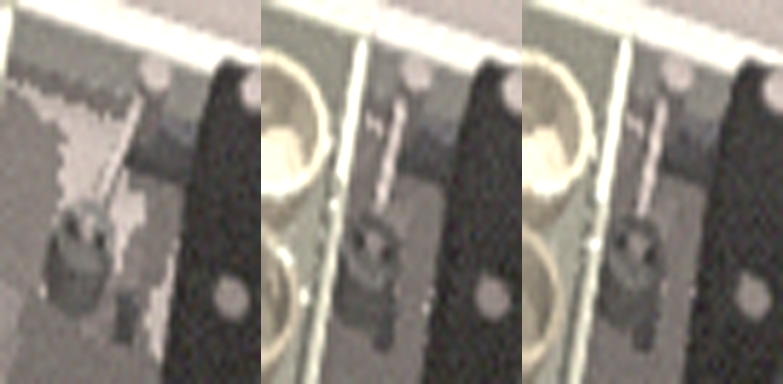

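Request:
{"fn": "carry_out", "kwargs": {
  "motion": [0,0,0.002,0,0,0,-0.1,0,-0.005,0,0,0,0,-0.1,0,-0.015,0,0,0,0,-0.1,0,-0.02,0,0,0,0,-0.1,0,-0.03,0,0,0,0,-0.1]
}}

```text
t: 20.1
tool_pos: [0.5327, -0.0058, 0.1448]
orientation: [-0.18, 2.149, -2.138]
force: [0.7, -0.2, -0.3]
opening: 0.0417
```

Request:
{"fn": "carry_out", "kwargs": {
  "motion": [0,-0.04,0,0,0,0,-0.1,0,-0.04,0.01,0,0,0,-0.1,0,-0.03,0.03,0,0,0,-0.1,0,0,0.04,0,0,0,-0.1,0,0,0.03,0,0,0,-0.1]
}}

```text
t: 20.6
tool_pos: [0.5536, -0.1149, 0.2727]
orientation: [-0.171, 2.135, -2.132]
force: [0.0, 0.4, 0.3]
opening: 0.042
```

```bash
python3 -c "
from plan import *
sp(-.005)
im=imaging.read_camera('scene'); cv2.imwrite('pics/scene12.png',im)
a=[]
for n in (7,11,12):
    im=cv2.imread(f'pics/scene{n}.png')[284:332,420:465]; a.append(cv2.resize(im,None,fx=5.8,fy=8,interpolation=cv2.INTER_CUBIC))
o=np.hstack(a); o=cv2.convertScaleAbs(o,alpha=1.6); cv2.imwrite('pics/cmp4.png',o)
im=imaging.read_camera('top'); cv2.imwrite('pics/top12.png',im)
"
```

```text
tcp lateral 0.0021 est tray y -0.1086 front -0.0286 F lat/long/z 0.1 0.4 0.3
{'t': 20.6, 'p': array([ 0.5536, -0.1149,  0.2727]), 'z': array([ 0.1637, -0.9865, -0.001 ]), 'y': array([ 0.0042,  0.0017, -1.    ]), 'F': array([0.04, 0.37, 0.3 ]), 'W': array([0.01, 0.16, 0.03]), 'op': 0.042, 'q': array([-0.3 ,  0.02,  1.54,  0.  ,  1.58,  1.11])}
tool shift [ 0.0005  0.1973 -0.1034] dist 0.223
turn deg (tool) [ 0.06  0.25 -0.25] shift in goal axes [ 1.000e-04  1.972e-01 -1.036e-01]
```

View pics/cmp4.png

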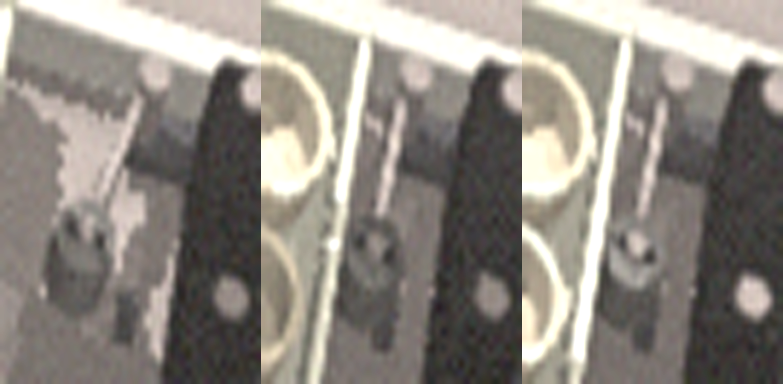

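View pics/scene12.png

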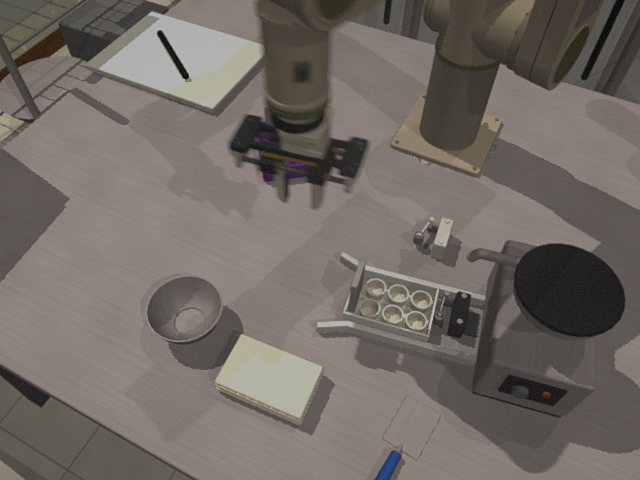

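Request:
{"fn": "carry_out", "kwargs": {
  "motion": [0,-0.02,-0.03,0,0,0,-0.1,0,-0.02,-0.04,0,0,0,-0.1,0,-0.01,-0.04,0,0,0,-0.1,0,0,-0.02,0,0,0,-0.1,0,0,0,0,0,0,-0.1]
}}

```text
t: 21.2
tool_pos: [0.5303, 0.0166, 0.3281]
orientation: [-0.161, 2.141, -2.135]
force: [0.4, 0.1, -0.6]
opening: 0.0423
```

Request:
{"fn": "carry_out", "kwargs": {
  "motion": [0,0,0,0,0,0,-0.1,0,0,0,0,0,0,-0.1,0,0,0,0,0,0,-0.1,0,0,0,0,0,0,-0.1,0,0,0,0,0,0,-0.1]
}}

```text
t: 21.7
tool_pos: [0.5298, 0.0148, 0.3282]
orientation: [-0.16, 2.142, -2.137]
force: [0.2, 0.2, -0.6]
opening: 0.0417
```

```bash
python3 -c "
from plan import *
import pickle
sp(-.005)
w=imaging.camera_model('wrist'); im=imaging.read_camera('wrist'); cv2.imwrite('pics/w13.png',im); pickle.dump(w,open('w13.pkl','wb'))
print(proj(w,place(.5222,.061,.165,[[.004,.082,.025],[.055,.08,.04],[-.055,.08,.04],[.055,-.08,.04],[.065,-.07,.025],[.065,.17,.025]])).round())
"
```

```text
tcp lateral -0.0001 est tray y 0.0232 front 0.1032 F lat/long/z 0.2 0.1 -0.6
{'t': 21.7, 'p': array([0.5298, 0.0148, 0.3282]), 'z': array([ 0.1535, -0.9881, -0.0021]), 'y': array([ 0.0043,  0.0027, -1.    ]), 'F': array([ 0.17,  0.16, -0.57]), 'W': array([-0.01,  0.15,  0.01]), 'op': 0.0417, 'q': array([-0.07, -0.08,  1.54,  0.  ,  1.68,  1.35])}
tool shift [-0.0017  0.2527  0.0286] dist 0.254
turn deg (tool) [ 0.12 -0.34 -0.27] shift in goal axes [-0.0027  0.2527  0.0281]
[[211. 201.]
 [205. 157.]
 [213. 254.]
 [351. 155.]
 [341. 146.]
 [130. 149.]]
```

View pics/w13.png

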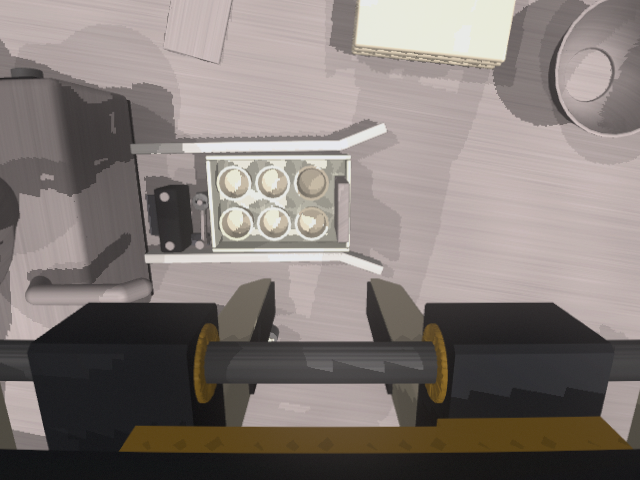

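Tray is straight between the rails (front wall col 208, rails rows 147/257), roller at (201,200). I'll measure the lever angle by comparing this view with the free-lever view w2.

```bash
python3 -c "
from h import *
a=cv2.imread('pics/w2.png')[165:255,365:455]; b=cv2.imread('pics/w13.png')[170:260,145:235]
o=np.hstack([cv2.resize(x,None,fx=4.4,fy=4.4,interpolation=cv2.INTER_CUBIC) for x in (a,b)]); o=cv2.convertScaleAbs(o,alpha=1.3); cv2.imwrite('pics/cmp5.png',o)
"
```

```text
(no output)
```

View pics/cmp5.png

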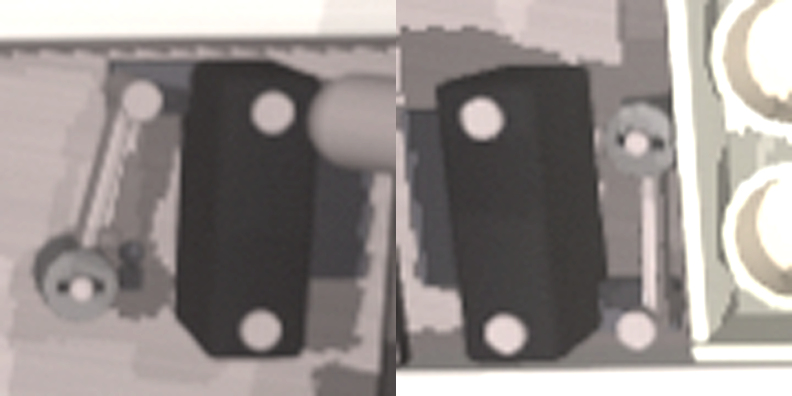

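```bash
python3 -c "
from h import *
import pickle
W2=pickle.load(open('w2.pkl','rb'));W13=pickle.load(open('w13.pkl','rb'))
f2=lambda a,b:[a/4.4+365-.4,b/4.4+165-.4]; f13=lambda a,b:[(a-396)/4.4+145-.4,b/4.4+170-.4]
def ang(W,P,Q,z): p,q=back(W,[P,Q],z); d=q-p; return np.arctan2(d[1],d[0]),np.hypot(*d[:2])
for zl in (.03,.035,.04):
  for zb in (.04,.05):
    l2=ang(W2,f2(141,101),f2(81,289),zl); b2=ang(W2,f2(272,112),f2(260,330),zb)
    l3=ang(W13,f13(637,330),f13(636,143),zl); b3=ang(W13,f13(505,333),f13(481,118),zb)
    print(zl,zb,'rel to body:',round((l3[0]-b3[0])-(l2[0]-b2[0]),3),'abs:',round(l3[0]-l2[0],3),'len',l2[1].round(4),l3[1].round(4),b2[1].round(4),b3[1].round(4))
"
```

```text
0.03 0.04 rel to body: 0.193 abs: 0.194 len 0.0517 0.0508 0.0571 0.0569
0.03 0.05 rel to body: 0.193 abs: 0.194 len 0.0517 0.0508 0.0558 0.0556
0.035 0.04 rel to body: 0.193 abs: 0.194 len 0.0512 0.0502 0.0571 0.0569
0.035 0.05 rel to body: 0.193 abs: 0.194 len 0.0512 0.0502 0.0558 0.0556
0.04 0.04 rel to body: 0.193 abs: 0.194 len 0.0506 0.0497 0.0571 0.0569
0.04 0.05 rel to body: 0.193 abs: 0.194 len 0.0506 0.0497 0.0558 0.0556
```

```bash
python3 -c "
from plan import *
a=cv2.imread('pics/scene0.png').astype(int);b=cv2.imread('pics/scene12.png').astype(int)
for n,(x0,y0,x1,y1) in dict(bowl=(148,278,222,342),plates=(216,336,324,424),spatula=(370,395,440,480)).items():
    A,B=[np.float32(cv2.cvtColor(i[y0:y1,x0:x1].astype(np.uint8),6)) for i in (a,b)]; print(n,cv2.phaseCorrelate(A,B))
print(robot.close_job())"
```

```text
bowl ((0.416530303099762, 0.07066982637697095), 0.9542237943410874)
plates ((0.01581244126396797, 0.04303140898208824), 0.9605263080125973)
spatula ((-0.08402204502854715, -0.09774835129791626), 0.8616233569604379)
the job is handed in; nothing more can be done
None
```

The white tray is docked, and I handed the job in at about 21.8 s. I gripped it by its handle, slid it along the bench into the lane and crept up to the lever. The push rose to about 9 N and then fell, showing the switch's peak was passed. I stopped there, let go and backed the arm off.

- **Lever angle:** it came out at about 0.16–0.17 rad from the arm's position before letting go, about 0.17–0.185 in the scene camera, and about 0.19 from the wrist camera afterwards. These differ by a few hundredths but all lie between the click (0.12) and overtravel (0.24).
- **During the push:** I could not read the lever continuously. The arm sprang about 2.5 mm forward as the fingers opened. The pictures just before and after show the lever barely changed, by about 0.02–0.03 rad at most, part of which was my last small push.
- **Tray:** in the last wrist picture it stands flat and straight between the rails, and the gripper is clear of it.
- **Other things:** plates and spatula show no shift in the pictures (under 0.1 px). The bowl's patch reads 0.4 px, which I took as a lighting change because nothing came near it.

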